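# Put the change gears away in the gear drawer

### The arm

A 7-joint arm with a two-finger parallel gripper is mounted at the origin on the work surface. World frame = base frame: x ahead of the robot, y to its left, z up, the work surface at z = 0. Lengths are in m, angles in rad, forces in N, time in s.
With the tool pointing down it reaches from about 0.425 to 0.825 m from the base axis. Payload 3.6 kg.
Tool frame: the origin (TCP) lies on the centre line of the jaws, within the pads' length; the fingertips stand 8 mm ahead of it and the grasp point (between the pads) lies 11 mm behind it; z points along the fingers, y is the direction in which the jaws open and shut (so a half turn about z gives the same grasp; the last joint's range is limited). The gripper opens to 85 mm and grips with 20 to 120 N. Pads are 22 mm wide; open, the fingers measure 114 mm over their backs; the gripper's body (76 mm by 85 mm) begins 54 mm behind the grasp point. The pads swing forward as they close: fully open they stand 13 mm farther back than shut.
Start: joints at [1.218, 0.615, -0.013, 1.423, 0.008, 1.103, -0.04], TCP at [0.208, -0.616, 0.239] pointing down, gripper open.
Joint ranges: [-3.12, 3.12], [-0.3, 2.06], [-1.34, 1.32], [0.26, 2.42], [-1.36, 4.5], [0.01, 1.98], [-2.84, 2.84]. Speed limits (rad/s): [2.79, 2.79, 3.14, 3.14, 3.14, 3.14, 3.14].

### API

Orientations are given as a unit quaternion [w, x, y, z].
In Python, from rig import bot gives the robot as it stands. The module is installed in compiled form; this text tells all that it offers.
- The arm moves only by the tool send_rows, never from a script. Its argument "series" is a list of rows, each a list of 5 numbers: the shift along the world's x, y, z in mm, then the turn about the world's z in degrees, then the finger opening in mm, from 0 to 85.4. A call has 1 to 12 rows; each row is the pose to reach, as a shift and turn from the pose measured when the call began; what a row does not reach only later rows make up. A row lasts 1/8 s, in which the tool goes at most 62.5 mm and 10.7 degrees, less where a joint would pass 70% of its speed; a pose out of reach is approached as far as the arm can. A call with a gripper value outside its range is refused whole. The fingers move at their own pace and stop on an object; "squeeze" is the grip in N (left out, the last holds). Time passes only in rows, so rows that repeat a pose let the fingers close. It gives the time, the measured TCP pose, the force and the opening at its end, in the units of the state.
- bot.observe(): the state, without advancing time (a new reading comes with each control period).
- bot.read_camera(name): name is "scene" or "top" or "wrist"; returns the picture (384x512x3 uint8, blue, green, red); there is no depth.
- bot.calibration(name): a dict with "mtx" (3x3 intrinsics, pixels), "rvec" (rotation vector, rad) and "tvec" (3), from world to camera coordinates, as OpenCV has them. Camera axes: x right, y down, z forward; pixel columns grow to the right and rows downward; lengths in m; the calibration is good to about 2 mm. A picture is of the moment at which its call begins: read the wrist's pose just before it. calibration takes no time and is no camera call; for the wrist camera it gives the pose at the moment of the call.
- bot.hand_in(): hands the job in, once; it reports no verdict.
Trained networks look in the newest picture that a camera, given by its name, has taken for a name from the list of things; names that differ only in an ending like _2 or _b are one class to them, and where a whole thing is asked for, a point or a joint stands for the part that bears it (a point fixed in the world has none). Each returns a list of dicts, best first, with "score" (0 to 1); they miss things now and then, are a little off and sometimes report something else, mostly with a low value. They report only what shows in the picture. A call takes as long as a camera call. They do not tell look-alikes from the thing itself.
- bot.cut_out(camera, name): "pixels" (384x512 bool, what is visible of it) and "position" ([row, column] in pixels, amid what is visible of it).
- bot.pinpoint(camera, name): "position" ([row, column] in pixels: a listed point, or the origin of a listed thing).
The state is a dict: "time_s": time; "joint_pos": joint angles; "qvel": joint speeds; "tau": joint torques, N m; "tcp_pos": TCP position; "eef_rot": TCP orientation; "contact_force": force on the tool from outside, world axes, zero at the start; "wrist_torque": the same for the moment, N m; "grip_width": opening from 0.0 (shut) to 1.0 (fully open).
Only numpy, scipy, OpenCV 4.12 (cv2) and the standard library are available. Lean on these libraries where they do the work, as an engineer would, in place of code of your own. Each camera call takes 0.05 s, during which the arm holds its last target.

### The job

Pull the gear drawer of the blue cabinet right out to its stop, slide its divider back as far as you need to make room, and put every change gear that is lying on the bench into the front lane in one row, each flat with its hub up, between the white end block and the divider. Then push the divider along against the gears until you feel the whole row close up firmly against the end block, leave it there, and push the drawer fully home; leave the other things on the bench where they are.

Things in the scene. Friction and masses are not known exactly. Their poses are not given: they have to be found in the camera images.
- gear_drawer (a joint): how far the gear drawer is out, m: 0 is fully home (front against the cabinet), 0.17 is at its stop. It starts 0 to 15 mm out, slides level towards the robot along the cabinet's -x axis with about 2.5 N of friction, stays where it is left; firm stops at both ends
- drawer_handle (a point): middle of the drawer's bar handle: level steel bar, 11 mm in diameter, 130 mm long, along the drawer front; its axis is 35 mm off the front face, 33 mm below the cabinet's top and 175 mm above the bench; x points into the cabinet, y to the left along the bar
- lane (a point): centre of the floor (its upper face, 135 mm above the bench) of the gear lane, the front compartment of the drawer; moves with it; x into the cabinet, y left along the lane. The lane is 70 mm deep (x), 340 mm long (y), walls 36 mm high, so lower gears in with the fingers in line along it; the end block fills its last 10 mm at the right. Clear of the cabinet when the drawer is at its stop
- end_block (a point): low white plastic block, 10 mm thick and 14 mm tall, fixed across the right (-y) end of the lane; the row of gears starts at its left face, 160 mm to the right of the lane's centre. This point: bottom middle of that left face, on the lane's floor; axes as lane
- divider (a joint): position of the sliding divider along the lane, m: 0 at the lane's left end (its middle 163 mm left of the lane's centre), grows as it moves right, towards the end block, to 0.26. Slides with about 3 N of friction and stays where it is left; starts 0.06 to 0.24. Gears cannot pass it
- divider_top (a point): middle of the top edge of the divider: an upright aluminium plate across the lane, 8 mm thick (y), 67 mm wide (x), its top 56 mm above the lane's floor, so 16 mm above the gears; can be pinched by the top edge from above, fingers left and right; axes as lane
- gear_cabinet: navy-blue steel cabinet, 386 mm wide, 280 mm deep, 208 mm tall: one wide drawer at the top, below it an open shelf of larger gears that are not part of the job. Origin: on the bench, straight below the middle of the closed drawer's front face; x points away from the robot. Fixed, but stands differently at each start
- gear_1: dark steel change gear, 0.27 to 0.41 kg, lying flat, hub up, on the bench left of the cabinet: toothed rim 56 mm across and 16 mm thick, round hub 28 mm across standing 24 mm above the rim (40 mm in all). Origin: centre of the underside, z up along the hub. Grip by the hub, fingertips just above the rim. May be absent
- gear_2: as gear_1; may be absent
- gear_3: as gear_1; may be absent
- gear_4: as gear_1; may be absent
- gear_5: as gear_1; may be absent
- gear_6: as gear_1; may be absent
- bearing: bright ball bearing, 62 mm across and 18 mm tall, among the gears but not a gear: a bystander; origin: centre of the underside
- hex_key: L-shaped hex key, 160 mm long, 8 mm thick, lying between the gears, a bystander; origin on its underside
- wrench: open-ended wrench, 200 mm long, lying nearer the robot than the gears, a bystander; origin on its underside
- hammer: hammer, 280 mm long, lying to the left of the gears, a bystander; origin on its underside
- caliper: slide caliper, 230 mm long, 10 mm thick, in front of the cabinet near the robot, a bystander; origin on its underside
- oil_bottle: white bottle, 56 mm across, 150 mm tall, nearer the robot at the far left, a bystander; origin on its underside
- shaft_collar: bright steel collar, 44 mm across, 16 mm tall, near the robot, a bystander; origin on its underside
Mind the look-alikes: they are no part of the job. What is shaped like the gear_2 but orange, pink or purple is not meant.

How it is judged:
By the outcome, as a careful person would: the job done as asked, in the order asked, and still so for the second after the job is handed in, with the robot touching nothing.
Of gear_1, gear_2, gear_3, gear_4, gear_5, gear_6 only 3 to 5 are there at a start; the rules pass over those that are not, and their reading is None.
At some moment in a run one of gear_1, gear_2, gear_3, gear_4, gear_5, gear_6 may be knocked a few centimetres aside while the robot is not near it.
It also fails if it takes over 210 s, if anything falls off the work surface, if the arm or the gripper's body presses on something with over 40 N, if the wrist force passes 120 N, or if a joint passes its speed limit or range.

## Working session

There is one attempt and no reset: what is moved stays moved. The work goes in short steps, Python scripts to look and compute and a tool call to move; the robot and the scene stay as the last step left them, time stands still between calls to the robot, and variables do not carry over. Pictures are saved under pics/ and viewed, and the job is handed in when it is done.

Besides the shell and the picture viewer there is one more tool, called after "Emit:" as a command line: name --pt "numbers of a row" for each row, then --argument value for the rest. send_rows: Moves the arm, as the interface text tells. Its arguments: {"type":"object","properties":{"series":{"type":"array"},"squeeze":{"type":"number"}},"required":["series"]}

```bash
mkdir -p pics; ls; cat > h.py <<'E'
import numpy as np, cv2
from rig import bot
def snap(cam,name):
    im=bot.read_camera(cam); cv2.imwrite(f'pics/{name}.png',im); return im
def ray(cam,rc):
    c=bot.calibration(cam); K=np.array(c['mtx'],float); R=cv2.Rodrigues(np.array(c['rvec'],float))[0]; t=np.array(c['tvec'],float).ravel()
    d=R.T@np.linalg.inv(K)@np.array([rc[1],rc[0],1.0]); o=-R.T@t
    return o,d
def at_z(cam,rc,z):
    o,d=ray(cam,rc); return o+d*(z-o[2])/d[2]
def proj(cam,p):
    c=bot.calibration(cam); q,_=cv2.projectPoints(np.array(p,float).reshape(-1,1,3),np.array(c['rvec'],float),np.array(c['tvec'],float),np.array(c['mtx'],float),None)
    return q.reshape(-1,2)[:,::-1]
def st():
    s=bot.observe(); print({k:np.round(s[k],3).tolist() for k in ('time_s','joint_pos','tcp_pos','eef_rot','contact_force','grip_width')})
    return s
E
python3 - <<'E'
from h import *
st()
for c in('scene','top','wrist'):
    snap(c,c+'0'); o,d=ray(c,(192,256)); print(c,o,d)
E
```

```text
pics
{'time_s': 0.0, 'joint_pos': [1.218, 0.616, -0.013, 1.425, 0.008, 1.103, -0.04], 'tcp_pos': [0.208, -0.615, 0.238], 'eef_rot': [-0.001, 0.987, 0.162, -0.0], 'contact_force': [-0.337, 1.183, 0.263], 'grip_width': 1.001}
scene [1.2751806  0.85797608 1.14466218] [-0.53575584 -0.50835479 -0.67424994]
top [0.21181219 0.09183308 1.63683678] [ 1.91254554e-01 -6.15718339e-04 -9.81561650e-01]
wrist [ 0.27554907 -0.59279831  0.37008783] [-0.27631079 -0.09122207 -0.95680608]
```

View pics/scene0.png

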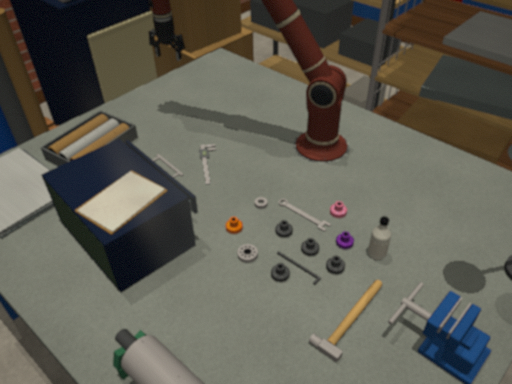

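View pics/top0.png

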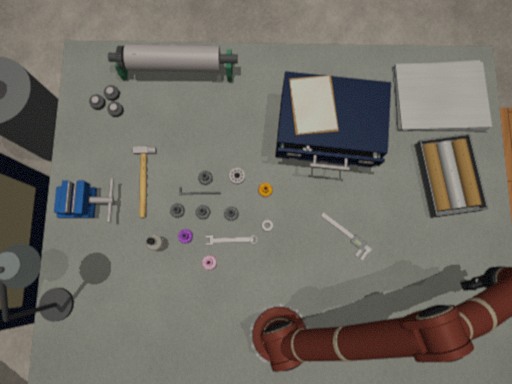

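View pics/wrist0.png

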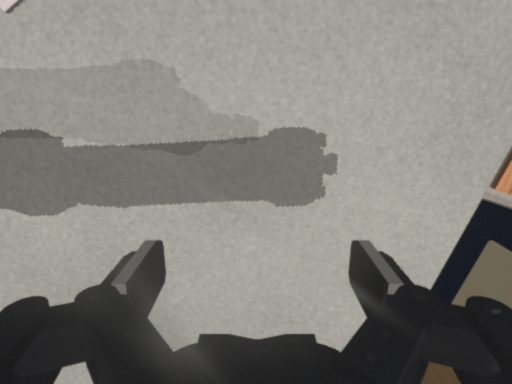

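```bash
python3 - <<'E'
from h import *
im=cv2.imread('pics/top0.png')
a=cv2.resize(im[70:280,70:290],None,fx=3.5,fy=2.8,interpolation=cv2.INTER_CUBIC)
cv2.imwrite('pics/c1.png',cv2.resize(im[75:275,80:290],None,fx=2.9,fy=2.9,interpolation=cv2.INTER_CUBIC))
cv2.imwrite('pics/c2.png',cv2.resize(im[60:185,265:405],None,fx=4.5,fy=4.5,interpolation=cv2.INTER_CUBIC))
im=cv2.imread('pics/scene0.png')
cv2.imwrite('pics/c3.png',cv2.resize(im[180:300,210:360],None,fx=5,fy=5,interpolation=cv2.INTER_CUBIC))
snap('top','t1')
for n in('gear_1','bearing'):
  for r in bot.pinpoint('top',n): print(n,round(r['score'],2),np.round(r['position'],1),at_z('top',r['position'],0).round(3))
for n in('drawer_handle','lane','gear_cabinet','divider_top','end_block'):
  for r in bot.pinpoint('top',n): print(n,round(r['score'],2),np.round(r['position'],1),at_z('top',r['position'],{'drawer_handle':.175,'lane':.135,'gear_cabinet':0,'divider_top':.191,'end_block':.135}[n]).round(3))
snap('scene','s1')
for n in('gear_1','bearing'):
  for r in bot.pinpoint('scene',n): print(n,round(r['score'],2),np.round(r['position'],1),at_z('scene',r['position'],0).round(3))
for n in('drawer_handle','lane','gear_cabinet'):
  for r in bot.pinpoint('scene',n): print(n,round(r['score'],2),np.round(r['position'],1),at_z('scene',r['position'],{'drawer_handle':.175,'lane':.135,'gear_cabinet':0}[n]).round(3))
E
```

```text
gear_1 0.67 [216.  233.3] [0.435 0.177 0.   ]
gear_1 0.56 [213.  201.5] [0.446 0.3   0.   ]
gear_1 0.53 [178.  206.5] [0.585 0.286 0.   ]
gear_1 0.53 [236.9 185.7] [0.353 0.358 0.   ]
gear_1 0.49 [261.9 207.7] [0.26 0.27 0.  ]
gear_1 0.47 [187.5 265.5] [0.549 0.054 0.   ]
gear_1 0.45 [209.8 175.7] [0.457 0.401 0.   ]
gear_1 0.45 [136.1 310.6] [ 0.762 -0.126  0.   ]
bearing 0.45 [175.1 234.3] [0.598 0.177 0.   ]
bearing 0.45 [175.  208.3] [0.597 0.279 0.   ]
drawer_handle 0.63 [167.4 327.4] [ 0.588 -0.16   0.175]
lane 0.84 [146.8 330.4] [ 0.676 -0.18   0.135]
gear_cabinet 0.89 [168.3 322.1] [ 0.629 -0.17   0.   ]
divider_top 0.49 [137.1 306.6] [ 0.694 -0.086  0.191]
end_block 0.87 [150.8 375. ] [ 0.663 -0.343  0.135]
end_block 0.66 [179.8 143.2] [0.545 0.497 0.135]
end_block 0.28 [243.8 157.3] [0.316 0.434 0.135]
gear_1 0.81 [274.2 276.7] [0.589 0.284 0.   ]
gear_1 0.76 [265.9 337.5] [0.445 0.398 0.   ]
gear_1 0.72 [225.7 235.2] [0.53  0.054 0.   ]
gear_1 0.64 [244.3 342.8] [0.364 0.361 0.   ]
gear_1 0.55 [245.1 307.9] [0.439 0.282 0.   ]
gear_1 0.53 [212.2 340.4] [0.253 0.272 0.   ]
gear_1 0.48 [236.7 285.4] [0.458 0.207 0.   ]
bearing 0.66 [252.3 246.6] [0.587 0.159 0.   ]
drawer_handle 0.92 [167.3 171.9] [ 0.595 -0.149  0.175]
```

View pics/c1.png

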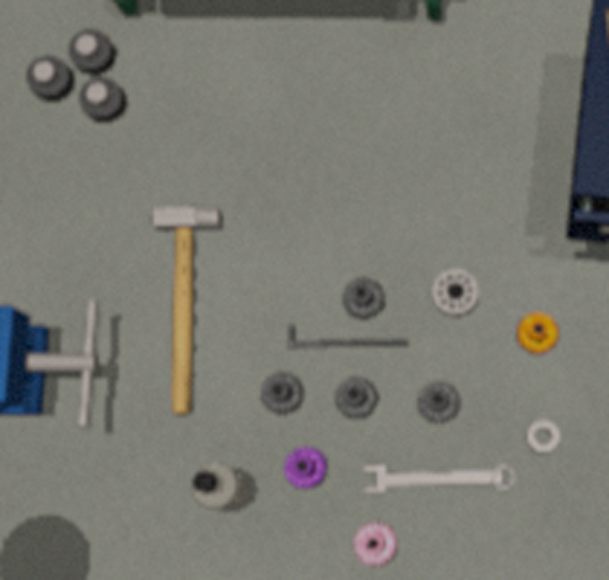

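View pics/c2.png

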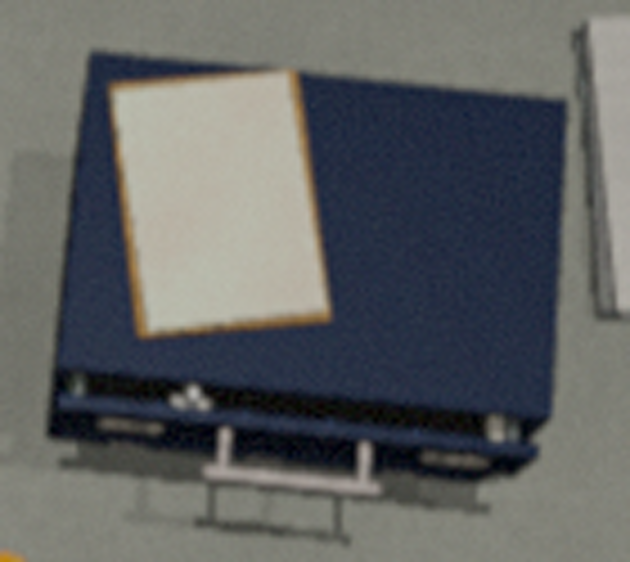

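View pics/c3.png

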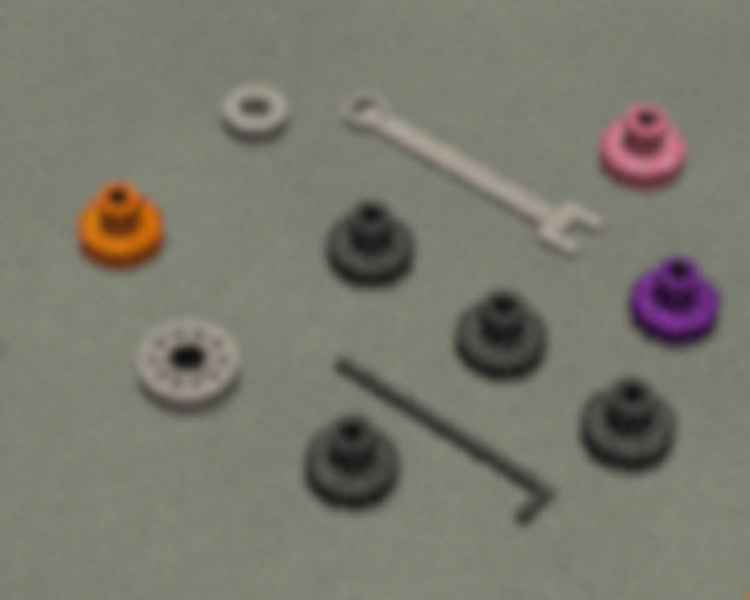

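Emit:
send_rows --pt "0 0 90 0 85" --pt "0 0 100 10 85" --pt "380 455 100 65 85" --pt "380 455 100 65 85" --pt "380 455 100 65 85" --pt "380 455 100 65 85" --pt "380 455 100 65 85" --pt "380 455 100 65 85" --pt "380 455 100 65 85" --pt "380 455 100 65 85" --pt "380 455 100 65 85" --pt "380 455 100 65 85" --squeeze 40

```text
time_s: 2.35
tcp_pos: [0.59, -0.156, 0.3393]
eef_rot: [-0.001, 0.743, 0.669, 0.001]
contact_force: [-0.9, -0.3, -0.2]
grip_width: 0.994
```

```bash
python3 - <<'E'
from h import *
st()
snap('wrist','w1')
for n in('drawer_handle','lane','divider_top'):
  for r in bot.pinpoint('wrist',n): print(n,round(r['score'],2),np.round(r['position'],1),at_z('wrist',r['position'],{'drawer_handle':.175,'lane':.135,'divider_top':.191}[n]).round(3))
E
```

```text
{'time_s': 2.35, 'joint_pos': [0.456, 0.502, -0.394, 1.375, 0.19, 1.301, -0.049], 'tcp_pos': [0.59, -0.156, 0.339], 'eef_rot': [-0.001, 0.743, 0.669, 0.001], 'contact_force': [-0.852, -0.258, -0.194], 'grip_width': 0.994}
drawer_handle 0.64 [187.3 257.9] [ 0.591 -0.169  0.175]
drawer_handle 0.34 [173.5 337.4] [ 0.669 -0.163  0.175]
lane 0.56 [171.8 338.8] [ 0.679 -0.177  0.135]
```

View pics/w1.png

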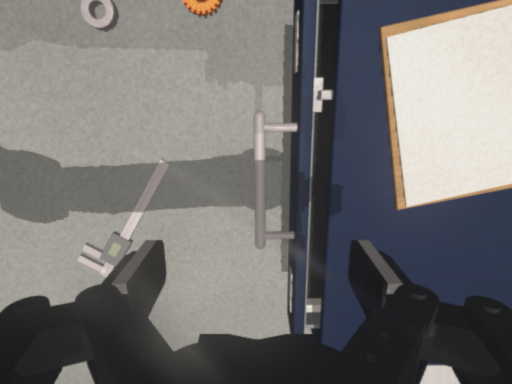

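```bash
python3 - <<'E'
from h import *
a=at_z('wrist',(113,259.5),.1805);b=at_z('wrist',(247,260.5),.1805);print(a,b,(a+b)/2,np.linalg.norm(a-b),np.degrees(np.arctan2(-(a-b)[0],(a-b)[1])))
print(at_z('wrist',(95,318),.191))
print(ray('wrist',(192,256)))
E
```

```text
[ 0.59717706 -0.10483192  0.1805    ] [ 0.58394417 -0.23790569  0.1805    ] [ 0.59056062 -0.17136881  0.1805    ] 0.133730096003027 -5.678841459635099
[ 0.64863504 -0.09482571  0.191     ]
(array([ 0.59599364, -0.09005942,  0.47074764]), array([-0.03346802, -0.29214054, -0.95586651]))
```

Emit:
send_rows --pt "0 -15 -60 0 34" --pt "0 -15 -100 0 34" --pt "0 -15 -120 0 34" --pt "0 -15 -140 0 34" --pt "0 -15 -160 0 34" --pt "0 -15 -175 0 34" --pt "0 -15 -175 0 34"

```text
time_s: 3.42
tcp_pos: [0.5867, -0.1772, 0.1631]
eef_rot: [-0.001, 0.745, 0.667, -0.002]
contact_force: [-0.4, -0.4, -0.1]
grip_width: 0.401
```

Emit:
send_rows --pt "0 0 0 0 0" --pt "0 0 0 0 0" --pt "0 0 0 0 0" --pt "0 0 0 0 0" --squeeze 50

```text
time_s: 3.92
tcp_pos: [0.5881, -0.1777, 0.1643]
eef_rot: [0.001, 0.745, 0.667, -0.001]
contact_force: [2.3, -1.9, 3.1]
grip_width: 0.107
```

Emit:
send_rows --pt "-15 1.5 0 0 0" --pt "-35 3.5 0 0 0" --pt "-55 5.5 0 0 0" --pt "-75 7.5 0 0 0" --pt "-95 9.5 0 0 0" --pt "-115 11.5 0 0 0" --pt "-130 13 0 0 0" --pt "-140 14 0 0 0" --pt "-147 14.7 0 0 0" --pt "-150 15 0 0 0"

```text
time_s: 5.18
tcp_pos: [0.4379, -0.1632, 0.1643]
eef_rot: [0.001, 0.746, 0.666, -0.001]
contact_force: [2.4, -3.8, -2.6]
grip_width: 0.107
```

Emit:
send_rows --pt "-8 0.8 0 0 0" --pt "-14 1.4 0 0 0" --pt "-18 1.8 0 0 0" --pt "-22 2.2 0 0 0" --pt "-25 2.5 0 0 0" --pt "-25 2.5 0 0 0"

```text
time_s: 5.92
tcp_pos: [0.436, -0.163, 0.1647]
eef_rot: [0.019, 0.744, 0.667, 0.017]
contact_force: [45.7, -9.7, -54.6]
grip_width: 0.109
```

Emit:
send_rows --pt "2 0 0 0 0" --pt "2 0 0 0 34" --pt "2 0 0 0 34" --pt "2 0 0 0 34"

```text
time_s: 6.42
tcp_pos: [0.4369, -0.1624, 0.1646]
eef_rot: [0.018, 0.744, 0.667, 0.017]
contact_force: [-0.7, 0.0, -0.1]
grip_width: 0.398
```

Emit:
send_rows --pt "0 0 60 0 34" --pt "0 0 120 0 34" --pt "0 0 180 0 85" --pt "0 0 200 0 85" --pt "0 0 200 0 85"

```text
time_s: 7.05
tcp_pos: [0.437, -0.1622, 0.366]
eef_rot: [0.019, 0.744, 0.667, 0.017]
contact_force: [-0.3, -0.1, 0.3]
grip_width: 0.99
```

```bash
python3 - <<'E'
from h import *
st()
snap('wrist','w2');snap('top','t2'); snap('scene','s2')
Z={'drawer_handle':.175,'lane':.135,'divider_top':.191,'end_block':.135}
for c in ('wrist','top'):
 for n in Z:
  for r in bot.pinpoint(c,n): print(c,n,round(r['score'],2),np.round(r['position'],1),at_z(c,r['position'],Z[n]).round(3))
im=cv2.imread('pics/t2.png')
cv2.imwrite('pics/c4.png',cv2.resize(im[60:205,245:405],None,fx=4,fy=4,interpolation=cv2.INTER_CUBIC))
E
```

```text
{'time_s': 7.05, 'joint_pos': [0.688, 0.211, -0.464, 1.737, 0.095, 1.164, 0.09], 'tcp_pos': [0.437, -0.162, 0.366], 'eef_rot': [0.019, 0.744, 0.667, 0.017], 'contact_force': [-0.349, -0.096, 0.334], 'grip_width': 0.99}
wrist drawer_handle 0.74 [161.6 252.8] [ 0.441 -0.156  0.175]
wrist lane 0.84 [151.3 327.4] [ 0.531 -0.162  0.135]
wrist lane 0.31 [ 70.7 342.6] [ 0.551 -0.075  0.135]
wrist end_block 0.76 [269.3 317.7] [ 0.512 -0.318  0.135]
top drawer_handle 0.78 [207.3 323.2] [ 0.445 -0.143  0.175]
top lane 0.83 [183.7 325.6] [ 0.538 -0.159  0.135]
top lane 0.59 [208.5 176.4] [0.442 0.373 0.135]
top divider_top 0.57 [179.2 307.5] [ 0.541 -0.087  0.191]
top divider_top 0.4 [245.6 158.3] [0.306 0.417 0.191]
top end_block 0.25 [215.  231.9] [0.42  0.175 0.135]
```

View pics/w2.png

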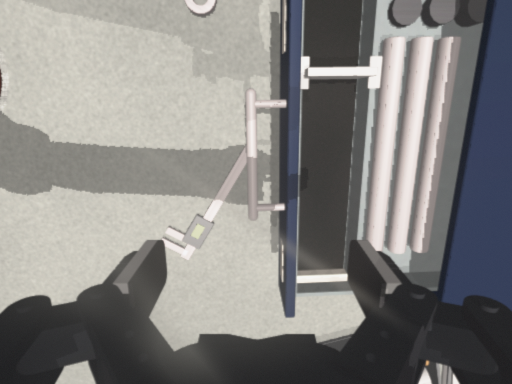

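View pics/c4.png

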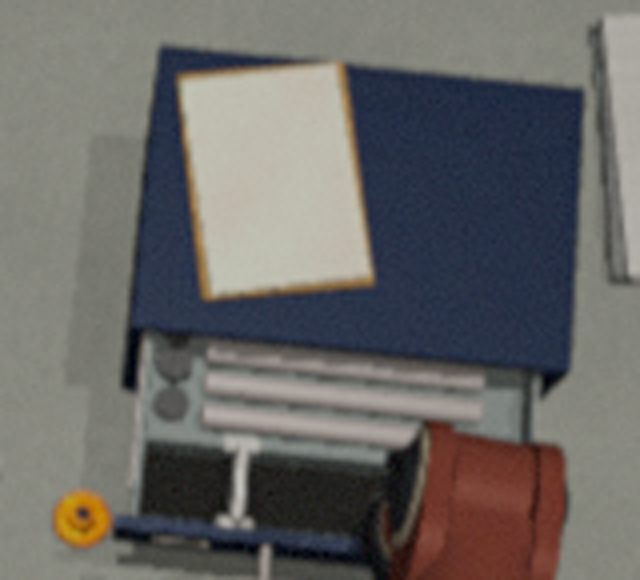

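```bash
python3 - <<'E'
from h import *
im=cv2.imread('pics/t2.png')
cv2.imwrite('pics/c5.png',cv2.resize(im[135:215,270:350],None,fx=8,fy=7,interpolation=cv2.INTER_CUBIC))
a=at_z('wrist',(88,251),.1805);b=at_z('wrist',(220,253),.1805);print(a,b,(a+b)/2,np.linalg.norm(a-b))
im=cv2.imread('pics/s2.png')
cv2.imwrite('pics/c6.png',cv2.resize(im[120:290,20:220],None,fx=4,fy=3.5,interpolation=cv2.INTER_CUBIC))
E
```

```text
[ 0.44932498 -0.08398217  0.1805    ] [ 0.43602967 -0.21969284  0.1805    ] [ 0.44267732 -0.1518375   0.1805    ] 0.13636037218694141
```

View pics/c5.png

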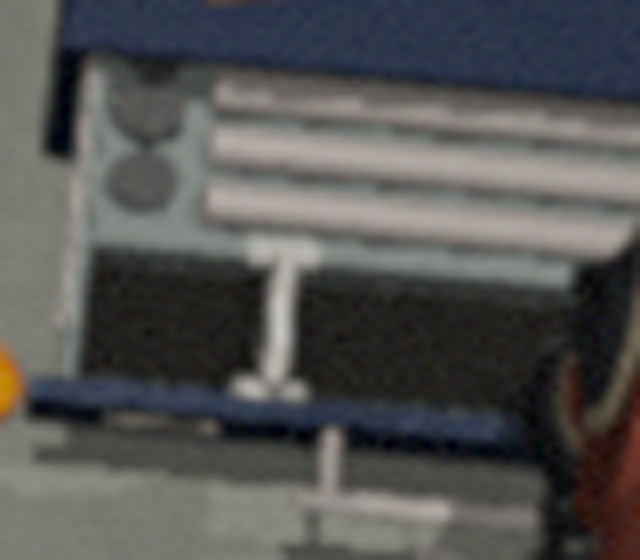

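View pics/c6.png

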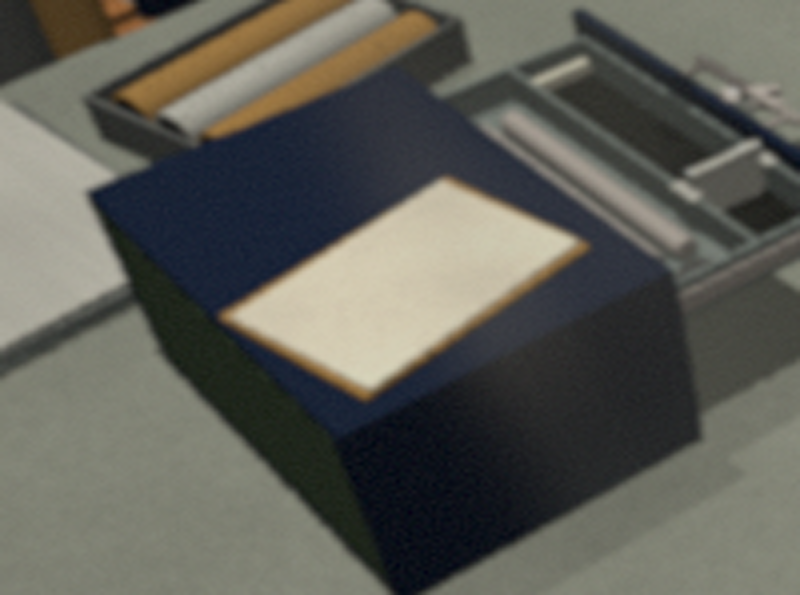

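```bash
python3 - <<'E'
from h import *
a=at_z('top',(141.5,279.2),.208);b=at_z('top',(153.5,387.6),.208)
m=(a+b)/2; u=(a-b)/np.linalg.norm(a-b); n=np.array([u[1],-u[0],0]); print(a,b,np.linalg.norm(a-b),m,np.degrees(np.arctan2(n[1],n[0])))
for h in ((.5906,-.1714,.208),(.4427,-.1518,.208)):
  print('handle dist to cabinet face', (m-np.array(h))@n)
t=at_z('top',(207.3,323.2),.1805); print(t)
# rear corners
c=at_z('top',(60+48/4,245+160/4),.208); print(np.linalg.norm(c-a))
E
```

```text
[0.67078348 0.01183551 0.208     ] [ 0.63183537 -0.36560435  0.208     ] 0.3794440683652726 [ 0.65130942 -0.17688442  0.208     ] -5.8915132790452605
handle dist to cabinet face 0.060951708074728585
handle dist to cabinet face 0.21008235090346178
[ 0.44431039 -0.14182308  0.1805    ]
0.2629174053371584
```

```bash
python3 - <<'E'
from h import *
print(at_z('top',(180.3,305.3),.191))
# wrist: divider top edge ends
a=at_z('wrist',(72,308),.191);b=at_z('wrist',(72,370),.191);print(a,b,(a+b)/2)
print('endblock left-top edge',at_z('wrist',(272,298),.149),at_z('wrist',(270,346),.149))
print('lane front wall/back wall', at_z('wrist',(170,300),.171), at_z('wrist',(170,357),.171))
E
```

```text
[ 0.53682252 -0.07979     0.191     ]
[ 0.50301853 -0.07585032  0.191     ] [ 0.56114425 -0.08196394  0.191     ] [ 0.53208139 -0.07890713  0.191     ]
endblock left-top edge [ 0.48447478 -0.31006588  0.149     ] [ 0.54583037 -0.31573185  0.149     ]
lane front wall/back wall [ 0.49250612 -0.17275297  0.171     ] [ 0.55439589 -0.18021019  0.171     ]
```

Emit:
send_rows --pt "96 83 -40 90 50" --pt "96 83 -60 90 50" --pt "96 83 -60 90 50" --pt "96 83 -60 90 50" --pt "96 83 -60 90 50" --pt "96 83 -60 90 50" --pt "96 83 -60 90 50" --pt "96 83 -60 90 50" --pt "96 83 -60 90 50" --pt "96 83 -60 90 50"

```text
time_s: 8.85
tcp_pos: [0.5329, -0.0797, 0.304]
eef_rot: [0.0, 0.055, 0.998, 0.024]
contact_force: [0.3, -0.3, -0.7]
grip_width: 0.587
```

```bash
python3 - <<'E'
from h import *
st()
snap('wrist','w3')
E
```

```text
{'time_s': 8.85, 'joint_pos': [0.69, 0.5, -0.872, 1.628, 0.354, 1.189, 1.21], 'tcp_pos': [0.533, -0.08, 0.304], 'eef_rot': [0.0, 0.055, 0.998, 0.024], 'contact_force': [0.307, -0.305, -0.725], 'grip_width': 0.587}
```

View pics/w3.png

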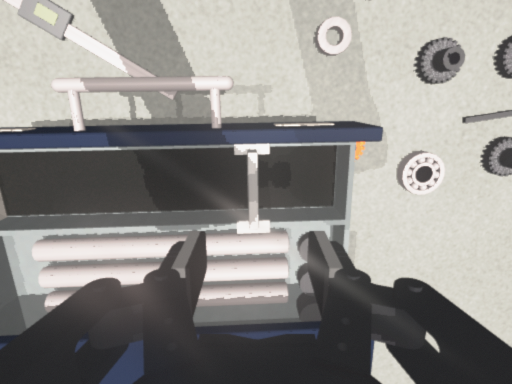

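```bash
python3 - <<'E'
from h import *
a=at_z('wrist',(150,252.5),.191);b=at_z('wrist',(226,253),.191);print(a,b,(a+b)/2)
E
```

```text
[ 0.50235692 -0.07460306  0.191     ] [ 0.56666514 -0.08152968  0.191     ] [ 0.53451103 -0.07806637  0.191     ]
```

Emit:
send_rows --pt "1 2 -50 0 50" --pt "1 2 -80 0 50" --pt "1 2 -105 0 50" --pt "1 2 -122 0 50" --pt "1 2 -132 0 50" --pt "1 2 -132 0 50"

```text
time_s: 9.65
tcp_pos: [0.5339, -0.0776, 0.1719]
eef_rot: [0.0, 0.055, 0.998, 0.024]
contact_force: [0.5, 0.4, 0.3]
grip_width: 0.586
```

Emit:
send_rows --pt "0 0 0 0 0" --pt "0 0 0 0 0" --pt "0 0 0 0 0" --pt "0 0 0 0 0" --squeeze 40

```text
time_s: 10.15
tcp_pos: [0.5343, -0.0774, 0.1727]
eef_rot: [0.001, 0.055, 0.998, 0.024]
contact_force: [0.3, 0.8, 4.0]
grip_width: 0.094
```

Emit:
send_rows --pt "1.5 15 0 0 0" --pt "3 30 0 0 0" --pt "4.5 45 0 0 0" --pt "6 60 0 0 0" --pt "7 70 0 0 0" --pt "7.5 74 0 0 0" --pt "7.5 74 0 0 0"

```text
time_s: 11.02
tcp_pos: [0.5416, -0.0029, 0.1727]
eef_rot: [0.001, 0.054, 0.998, 0.024]
contact_force: [-1.6, -2.4, 3.7]
grip_width: 0.09
```

Emit:
send_rows --pt "0.5 5 0 0 0" --pt "1 10 0 0 0" --pt "1.5 15 0 0 0" --pt "2 20 0 0 0" --pt "2.5 25 0 0 0" --pt "2.5 25 0 0 0"

```text
time_s: 11.78
tcp_pos: [0.544, -0.0019, 0.1727]
eef_rot: [-0.001, 0.061, 0.998, 0.005]
contact_force: [-5.6, -38.0, 24.1]
grip_width: 0.088
```

Emit:
send_rows --pt "0 0 0 0 0" --pt "0 0 0 0 30" --pt "0 0 0 0 40" --pt "0 0 60 0 40" --pt "0 0 120 0 40" --pt "0 0 170 0 85" --pt "0 0 170 0 85"

```text
time_s: 12.65
tcp_pos: [0.5463, 0.0023, 0.3467]
eef_rot: [0.004, 0.06, 0.998, 0.008]
contact_force: [-0.1, 0.5, -0.6]
grip_width: 0.874
```

```bash
python3 - <<'E'
from h import *
st()
snap('wrist','w4');snap('top','t4')
for r in bot.pinpoint('top','gear_1'): print(round(r['score'],2),np.round(r['position'],1),at_z('top',r['position'],0).round(3))
E
```

```text
{'time_s': 12.65, 'joint_pos': [0.505, 0.463, -0.849, 1.542, 0.344, 1.284, 1.065], 'tcp_pos': [0.546, 0.002, 0.347], 'eef_rot': [0.004, 0.06, 0.998, 0.008], 'contact_force': [-0.058, 0.534, -0.583], 'grip_width': 0.874}
0.75 [208.2 176. ] [0.463 0.4   0.   ]
0.63 [212.9 231.8] [0.447 0.183 0.   ]
0.56 [178.6 206.2] [0.582 0.287 0.   ]
0.55 [191.3 263.9] [0.534 0.06  0.   ]
0.54 [259.3 208.3] [0.269 0.269 0.   ]
0.53 [212.7 199.6] [0.447 0.308 0.   ]
0.51 [237.5 184.5] [0.351 0.362 0.   ]
0.17 [194.4 200.7] [0.519 0.306 0.   ]
```

View pics/w4.png

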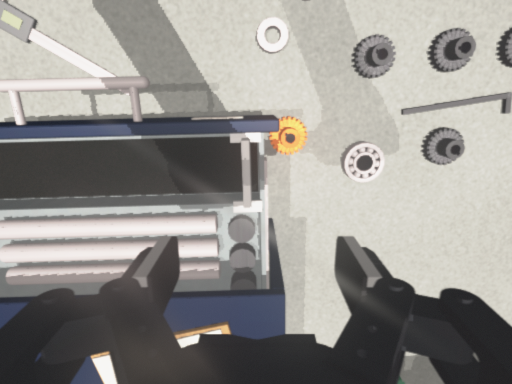

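View pics/t4.png

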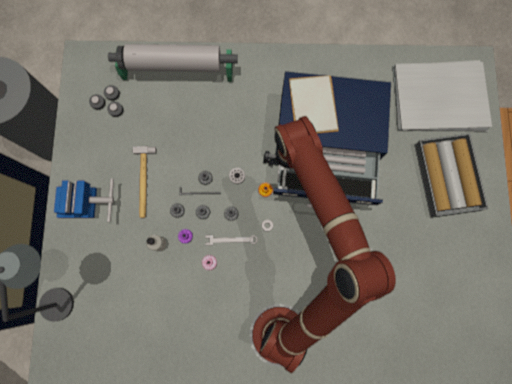

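```bash
python3 - <<'E'
from h import *
im=cv2.imread('pics/w4.png')
cv2.imwrite('pics/c7.png',cv2.resize(im[20:180,340:512],None,fx=4.5,fy=3.7,interpolation=cv2.INTER_CUBIC))
for r in bot.pinpoint('wrist','gear_1'): print(round(r['score'],2),np.round(r['position'],1),at_z('wrist',r['position'],0).round(3))
print(proj('wrist',[.546,.002,.04]))
E
```

```text
0.98 [134.6 288. ] [0.531 0.05  0.   ]
0.94 [ 50.  447.3] [ 0.441  0.284 -0.   ]
0.9 [143.5 437.2] [0.572 0.275 0.   ]
0.84 [ 56.5 373.3] [0.437 0.18  0.   ]
0.39 [ 34.  270.6] [0.391 0.039 0.   ]
[[152.52485019 257.48416613]]
```

View pics/c7.png

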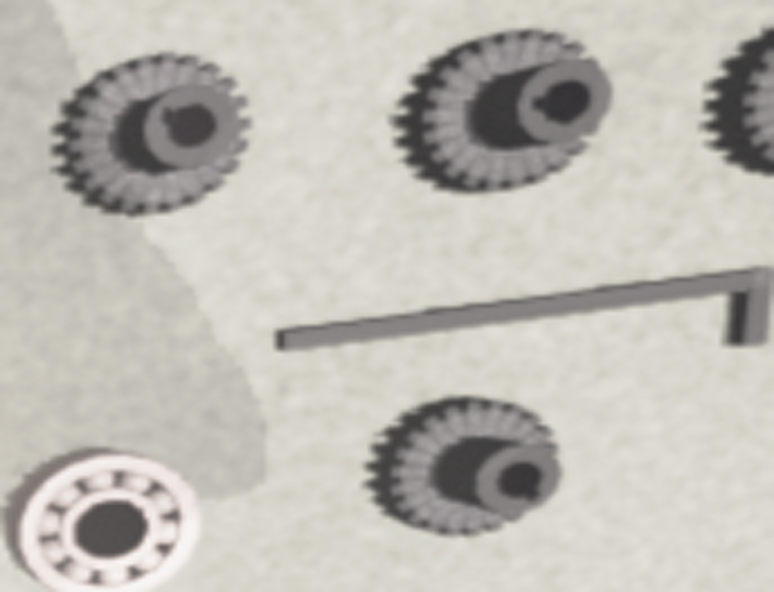

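Emit:
send_rows --pt "-50 40 0 0 50" --pt "-104 178 -100 0 50" --pt "-104 178 -130 0 50" --pt "-104 178 -130 0 50" --pt "-104 178 -130 0 50" --pt "-104 178 -130 0 50" --pt "-104 178 -130 0 50"

```text
time_s: 13.72
tcp_pos: [0.4406, 0.1759, 0.2112]
eef_rot: [-0.002, 0.062, 0.998, 0.006]
contact_force: [-0.2, -1.0, 0.3]
grip_width: 0.585
```

```bash
cat >> h.py <<'E'
def hub(tag,guess=None):
    s=st(); im=snap('wrist',tag)
    p=s['tcp_pos'] if guess is None else guess
    rs=bot.cut_out('wrist','gear_1')
    for r in bot.pinpoint('wrist','gear_1'):
        print('pin',round(r['score'],2),np.round(r['position'],1),at_z('wrist',r['position'],0).round(4))
    rc=proj('wrist',[p[0],p[1],.04])[0].astype(int)
    y0=max(rc[0]-75,0);x0=max(min(rc[1]-100,312),0)
    cv2.imwrite(f'pics/{tag}c.png',cv2.resize(im[y0:y0+150,x0:x0+200],None,fx=4,fy=4,interpolation=cv2.INTER_CUBIC)); print('crop origin',y0,x0,'x4')
E
python3 - <<'E'
from h import *
hub('w5')
E
```

```text
{'time_s': 13.725, 'joint_pos': [0.142, 0.486, -0.811, 1.937, 0.433, 0.899, 0.56], 'tcp_pos': [0.441, 0.176, 0.211], 'eef_rot': [-0.002, 0.062, 0.998, 0.006], 'contact_force': [-0.18, -0.99, 0.304], 'grip_width': 0.585}
pin 0.98 [253.9 168.3] [0.5381 0.0571 0.    ]
pin 0.89 [265. 361.] [0.5836 0.2897 0.    ]
pin 0.86 [152.6 450.1] [0.4554 0.3929 0.    ]
pin 0.81 [165.4 264.4] [0.4439 0.1858 0.    ]
pin 0.77 [158.6 362.7] [0.45   0.2957 0.    ]
pin 0.64 [ 58.5 420.5] [0.3529 0.3579 0.    ]
crop origin 96 155 x4
```

View pics/w5.png

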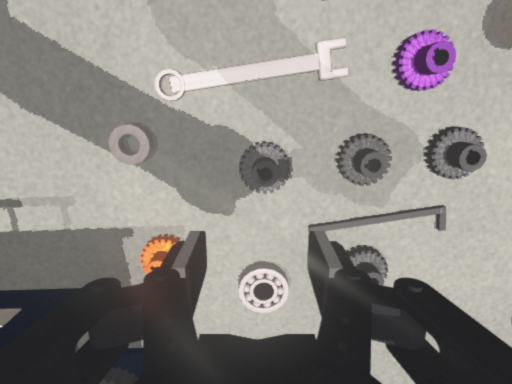

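View pics/w5c.png

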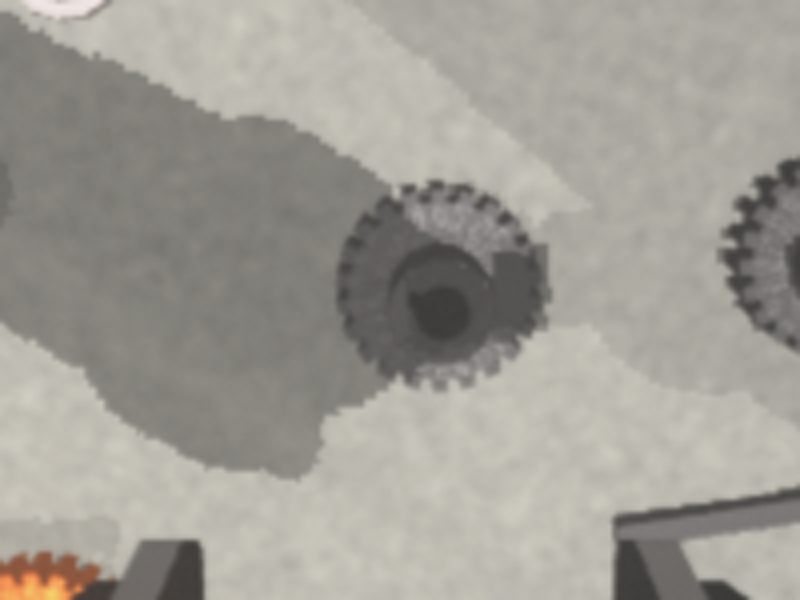

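```bash
python3 - <<'E'
from h import *
for p in ((173.5,265),(164.5,373.5),(157,472)): print(at_z('wrist',p,.04))
E
```

```text
[0.44356828 0.18513188 0.04      ]
[0.44801865 0.29310626 0.04      ]
[0.45270312 0.39026768 0.04      ]
```

Emit:
send_rows --pt "3 9 -60 0 50" --pt "3 9 -110 0 50" --pt "3 9 -145 0 50" --pt "3 9 -168 0 50" --pt "3 9 -180 0 50" --pt "3 9 -185 0 50" --pt "3 9 -185 0 50"

```text
time_s: 14.75
tcp_pos: [0.444, 0.1849, 0.027]
eef_rot: [-0.001, 0.062, 0.998, 0.006]
contact_force: [-0.3, 0.5, -0.4]
grip_width: 0.587
```

Emit:
send_rows --pt "0 0 0 0 10" --pt "0 0 0 0 10" --pt "0 0 0 0 10" --pt "0 0 0 0 10" --squeeze 50

```text
time_s: 15.25
tcp_pos: [0.4448, 0.1854, 0.0281]
eef_rot: [-0.0, 0.063, 0.998, 0.006]
contact_force: [0.3, 0.3, 6.6]
grip_width: 0.306
```

Emit:
send_rows --pt "0 0 60 0 10" --pt "0 0 122 0 10" --pt "0 0 184 0 10" --pt "0 0 240 0 10" --pt "69 -473 240 0 10" --pt "69 -473 240 0 10" --pt "69 -473 240 0 10" --pt "69 -473 240 0 10" --pt "69 -473 240 0 10" --pt "69 -473 240 0 10" --pt "69 -473 240 0 10" --pt "69 -473 240 0 10"

```text
time_s: 16.75
tcp_pos: [0.5121, -0.2921, 0.2667]
eef_rot: [-0.001, 0.065, 0.998, 0.006]
contact_force: [0.3, -1.0, -3.6]
grip_width: 0.306
```

```bash
python3 - <<'E'
from h import *
s=st()
snap('wrist','w6'); snap('top','t6')
t=s['tcp_pos']; print(proj('wrist',[[.5095,-.322,.135],[.5257,-.164,.135],t]))
for r in bot.pinpoint('wrist','end_block'): print(round(r['score'],2),np.round(r['position'],1),at_z('wrist',r['position'],.135).round(3))
E
```

```text
{'time_s': 16.75, 'joint_pos': [0.958, 0.607, -0.806, 1.545, 0.447, 1.191, 1.513], 'tcp_pos': [0.512, -0.292, 0.267], 'eef_rot': [-0.001, 0.065, 0.998, 0.006], 'contact_force': [0.296, -1.026, -3.596], 'grip_width': 0.306}
[[183.87209188 225.31280623]
 [177.59175398 407.6605058 ]
 [255.53441073 264.55128265]]
0.63 [189.1 224.1] [ 0.515 -0.319  0.135]
0.5 [233.1 354. ] [ 0.572 -0.208  0.135]
```

View pics/w6.png

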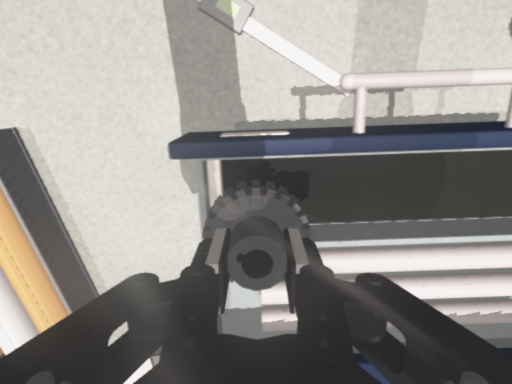

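```bash
python3 - <<'E'
from h import *
n=np.array([np.cos(-.101),np.sin(-.101),0]);u=np.array([-n[1],n[0],0]); L=np.array([.5257,-.164,.135])
im=cv2.imread('pics/w6.png'); print(im[120:260,340].mean(1).astype(int).tolist())
for rc in ((222,420),(222,350),(155,350),(155,420)):
    for z in (.171,.19,.2):
        d=at_z('wrist',rc,z)-L; print(rc,z,'n',round(d@n,4),'u',round(d@u,4))
for z in(.135,.149): d=at_z('wrist',(200,224),z)-L; print(d@n,d@u)
E
```

```text
[131, 131, 128, 129, 128, 127, 112, 71, 59, 60, 59, 60, 59, 59, 58, 58, 66, 77, 86, 90, 91, 92, 89, 89, 88, 88, 87, 85, 84, 83, 82, 80, 88, 136, 183, 157, 83, 63, 64, 64, 63, 63, 63, 63, 64, 63, 63, 62, 64, 63, 62, 62, 62, 61, 61, 60, 61, 60, 61, 60, 61, 62, 60, 60, 60, 60, 62, 60, 62, 61, 61, 59, 59, 60, 61, 61, 61, 61, 62, 60, 62, 62, 62, 63, 62, 62, 62, 64, 63, 63, 64, 64, 62, 63, 63, 64, 63, 64, 63, 64, 65, 71, 106, 141, 104, 95, 97, 98, 98, 98, 98, 97, 98, 97, 97, 97, 97, 97, 96, 99, 122, 169, 193, 209, 210, 207, 184, 134, 123, 121, 131, 142, 151, 177, 193, 205, 214, 221, 228, 234]
(222, 420) 0.171 n 0.0263 u 0.0007
(222, 420) 0.19 n 0.0181 u -0.0101
(222, 420) 0.2 n 0.0138 u -0.0157
(222, 350) 0.171 n 0.0244 u -0.0546
(222, 350) 0.19 n 0.0164 u -0.0607
(222, 350) 0.2 n 0.0122 u -0.0639
(155, 350) 0.171 n -0.0288 u -0.0574
(155, 350) 0.19 n -0.0323 u -0.0632
(155, 350) 0.2 n -0.0342 u -0.0663
(155, 420) 0.171 n -0.0271 u -0.0055
(155, 420) 0.19 n -0.0308 u -0.0157
(155, 420) 0.2 n -0.0328 u -0.0211
0.01473904494881201 -0.1560840589081349
0.010162312340974509 -0.15455714545608204
```

Emit:
send_rows --pt "6 7 -30 0 10" --pt "6 7 -55 0 10" --pt "6 7 -75 0 10" --pt "6 7 -90 0 10" --pt "6 7 -97 0 10" --pt "6 7 -101 0 10" --pt "6 7 -101 0 10"

```text
time_s: 17.77
tcp_pos: [0.5183, -0.284, 0.1656]
eef_rot: [-0.001, 0.066, 0.998, 0.006]
contact_force: [-0.4, -0.2, -2.1]
grip_width: 0.306
```

```bash
python3 - <<'E'
from h import *
snap('wrist','w7')
im=snap('top','t7'); cv2.imwrite('pics/c8.png',cv2.resize(im[135:225,310:410],None,fx=7,fy=6,interpolation=cv2.INTER_CUBIC))
E
```

```text
(no output)
```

View pics/w7.png

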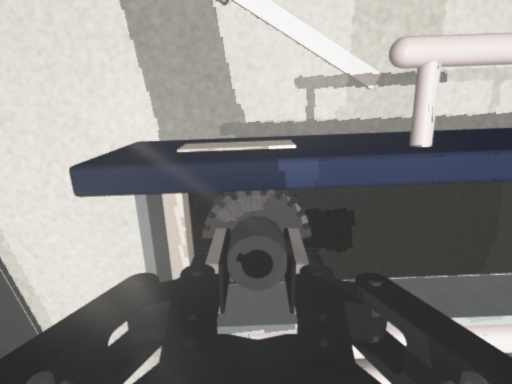

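Emit:
send_rows --pt "0 0 -1.5 0 10" --pt "0 0 -3 0 10" --pt "0 0 -3 0 10"

```text
time_s: 18.25
tcp_pos: [0.5186, -0.2842, 0.1632]
eef_rot: [-0.001, 0.066, 0.998, 0.006]
contact_force: [-0.8, 0.5, -1.4]
grip_width: 0.305
```

Open gently (to 40 mm), then rise.

Emit:
send_rows --pt "0 0 -1.5 0 10" --pt "0 0 -1.5 0 40" --pt "0 0 -1.5 0 40" --pt "0 0 -1.5 0 40" --pt "0 0 30 0 40" --pt "0 0 80 0 40" --pt "0 0 130 0 50" --pt "0 0 130 0 50"

```text
time_s: 19.25
tcp_pos: [0.5212, -0.2839, 0.2979]
eef_rot: [0.004, 0.066, 0.998, 0.005]
contact_force: [-0.5, 0.4, -1.1]
grip_width: 0.582
```

```bash
python3 - <<'E'
from h import *
s=st()
im=snap('wrist','w8')
for r in bot.pinpoint('wrist','gear_1'): print(round(r['score'],2),np.round(r['position'],1),at_z('wrist',r['position'],.135).round(3))
E
```

```text
{'time_s': 19.25, 'joint_pos': [0.945, 0.583, -0.82, 1.493, 0.427, 1.248, 1.514], 'tcp_pos': [0.521, -0.284, 0.298], 'eef_rot': [0.004, 0.066, 0.998, 0.005], 'contact_force': [-0.499, 0.367, -1.08], 'grip_width': 0.582}
0.8 [168.1 255. ] [ 0.512 -0.284  0.135]
```

View pics/w8.png

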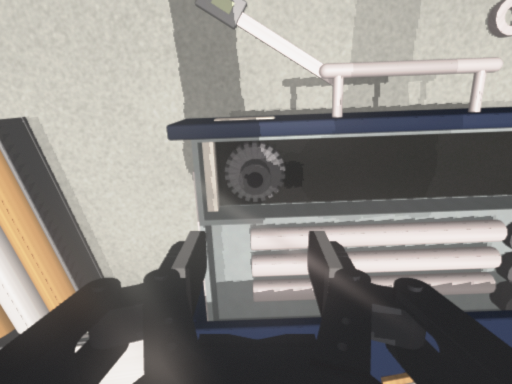

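Emit:
send_rows --pt "-73 572 0 0 50" --pt "-73 572 0 0 50" --pt "-73 572 0 0 50" --pt "-73 572 0 0 50" --pt "-73 572 0 0 50" --pt "-73 572 0 0 50" --pt "-73 572 0 0 50" --pt "-73 572 0 0 50" --pt "-73 572 -60 0 50" --pt "-73 572 -100 0 50" --pt "-73 572 -100 0 50" --pt "-73 572 -100 0 50"

```text
time_s: 20.85
tcp_pos: [0.4456, 0.287, 0.1928]
eef_rot: [-0.001, 0.066, 0.998, 0.005]
contact_force: [-0.4, -0.2, 0.1]
grip_width: 0.59
```

```bash
python3 - <<'E'
from h import *
hub('w9')
E
```

```text
{'time_s': 20.85, 'joint_pos': [-0.102, 0.592, -0.788, 1.819, 0.501, 0.937, 0.33], 'tcp_pos': [0.446, 0.287, 0.193], 'eef_rot': [-0.001, 0.066, 0.998, 0.005], 'contact_force': [-0.434, -0.245, 0.09], 'grip_width': 0.59}
pin 0.9 [ 69.3 309.9] [0.3583 0.3535 0.    ]
pin 0.89 [275.5 275.7] [0.5818 0.2936 0.    ]
pin 0.87 [271.2  73.4] [0.5428 0.0592 0.    ]
pin 0.7 [167.1 260.6] [0.4489 0.2929 0.    ]
pin 0.59 [160.8 353. ] [0.4555 0.3913 0.    ]
crop origin 98 154 x4
```

View pics/w9c.png

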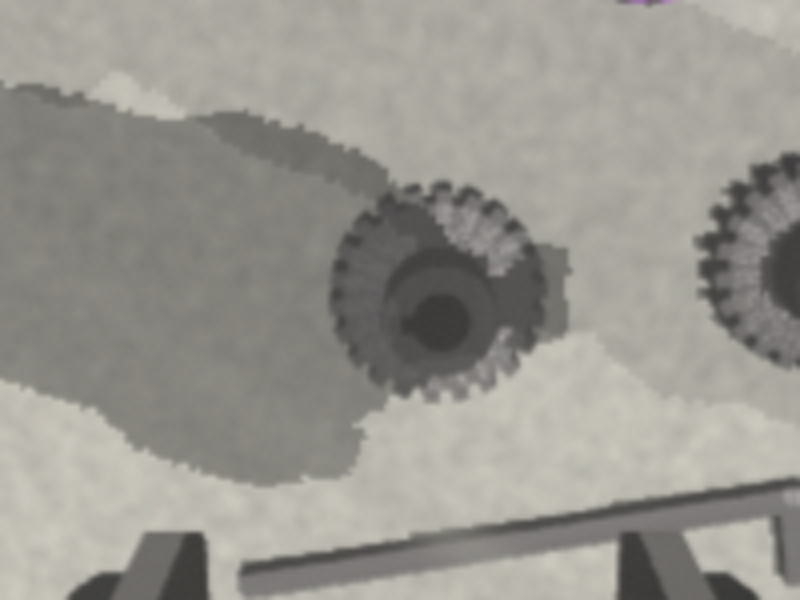

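```bash
python3 - <<'E'
from h import *
s=st();p=at_z('wrist',(177.5,264.2),.04); print(p,(p-s['tcp_pos'])*1000)
E
```

```text
{'time_s': 21.0, 'joint_pos': [-0.101, 0.589, -0.789, 1.817, 0.501, 0.937, 0.329], 'tcp_pos': [0.447, 0.287, 0.195], 'eef_rot': [0.001, 0.067, 0.998, 0.006], 'contact_force': [0.104, 0.007, 0.443], 'grip_width': 0.583}
[0.4504281  0.29520818 0.04      ] [   3.6081963     8.09135449 -154.72130162]
```

Emit:
send_rows --pt "3.5 8 -50 0 50" --pt "3.5 8 -95 0 50" --pt "3.5 8 -130 0 50" --pt "3.5 8 -152 0 50" --pt "3.5 8 -163 0 50" --pt "3.5 8 -168 0 50" --pt "3.5 8 -168 0 50"

```text
time_s: 21.88
tcp_pos: [0.451, 0.2953, 0.0275]
eef_rot: [0.001, 0.067, 0.998, 0.007]
contact_force: [-0.7, 0.1, -0.2]
grip_width: 0.58
```

Emit:
send_rows --pt "0 0 0 0 10" --pt "0 0 0 0 10" --pt "0 0 0 0 10" --pt "0 0 0 0 10"

```text
time_s: 22.38
tcp_pos: [0.4517, 0.2956, 0.0287]
eef_rot: [0.002, 0.067, 0.998, 0.007]
contact_force: [-0.9, -1.1, 7.7]
grip_width: 0.307
```

Emit:
send_rows --pt "0 0 60 0 10" --pt "0 0 120 0 10" --pt "0 0 180 0 10" --pt "10 -40 225 0 10" --pt "73 -518 240 0 10" --pt "73 -518 240 0 10" --pt "73 -518 240 0 10" --pt "73 -518 240 0 10" --pt "73 -518 240 0 10" --pt "73 -518 240 0 10" --pt "73 -518 240 0 10" --pt "73 -518 240 0 10"

```text
time_s: 23.88
tcp_pos: [0.5234, -0.2265, 0.2674]
eef_rot: [0.001, 0.069, 0.998, 0.007]
contact_force: [0.4, 0.2, -3.0]
grip_width: 0.305
```

Emit:
send_rows --pt "1.5 4 -30 2 10" --pt "1.5 4 -55 2 10" --pt "1.5 4 -75 2 10" --pt "1.5 4 -90 2 10" --pt "1.5 4 -98 2 10" --pt "1.5 4 -102 2 10" --pt "1.5 4 -104.5 2 10" --pt "1.5 4 -104.5 2 10"

```text
time_s: 24.88
tcp_pos: [0.5253, -0.2224, 0.1638]
eef_rot: [0.001, 0.052, 0.999, 0.006]
contact_force: [-1.0, 0.5, -0.0]
grip_width: 0.309
```

Emit:
send_rows --pt "0 0 -1 0 10" --pt "0 0 -1 0 42" --pt "0 0 -1 0 42" --pt "0 0 -1 0 42" --pt "0 0 30 0 42" --pt "0 0 80 0 42" --pt "0 0 130 0 50" --pt "0 0 130 0 50"

```text
time_s: 25.88
tcp_pos: [0.528, -0.2219, 0.2983]
eef_rot: [0.006, 0.052, 0.999, 0.005]
contact_force: [0.7, -0.2, 0.3]
grip_width: 0.585
```

```bash
python3 - <<'E'
from h import *
s=st()
im=snap('wrist','w10')
E
```

```text
{'time_s': 25.875, 'joint_pos': [0.894, 0.56, -0.876, 1.555, 0.437, 1.224, 1.415], 'tcp_pos': [0.528, -0.222, 0.298], 'eef_rot': [0.006, 0.052, 0.999, 0.005], 'contact_force': [0.712, -0.167, 0.303], 'grip_width': 0.585}
```

View pics/w10.png

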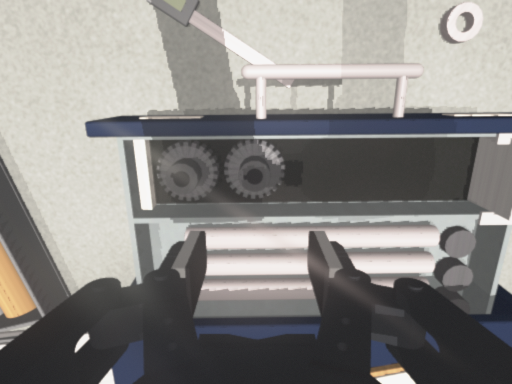

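Emit:
send_rows --pt "-75 608 0 0 50" --pt "-75 608 0 0 50" --pt "-75 608 0 0 50" --pt "-75 608 0 0 50" --pt "-75 608 0 0 50" --pt "-75 608 0 0 50" --pt "-75 608 0 0 50" --pt "-75 608 0 0 50" --pt "-75 608 -30 0 50" --pt "-75 608 -70 0 50" --pt "-75 608 -105 0 50" --pt "-75 608 -105 0 50"

```text
time_s: 27.42
tcp_pos: [0.4491, 0.3837, 0.1858]
eef_rot: [-0.0, 0.051, 0.999, 0.002]
contact_force: [0.2, 0.5, 0.8]
grip_width: 0.586
```

```bash
python3 - <<'E'
from h import *
hub('w11')
E
```

```text
{'time_s': 27.425, 'joint_pos': [-0.282, 0.69, -0.783, 1.657, 0.55, 1.025, 0.226], 'tcp_pos': [0.449, 0.384, 0.186], 'eef_rot': [-0.0, 0.051, 0.999, 0.002], 'contact_force': [0.168, 0.546, 0.753], 'grip_width': 0.586}
pin 0.98 [170.7 269.6] [0.4599 0.4004 0.    ]
pin 0.72 [ 74.9 219.4] [0.3594 0.3607 0.    ]
pin 0.68 [288.3 188. ] [0.5929 0.2903 0.    ]
crop origin 96 152 x4
```

View pics/w11c.png

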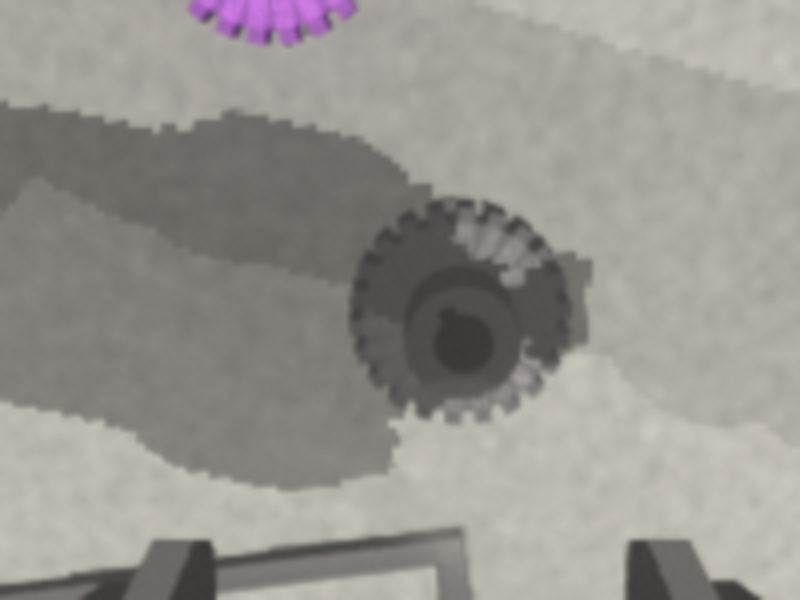

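```bash
python3 - <<'E'
from h import *
s=st();p=at_z('wrist',(181,267.8),.04); print(p,(p-s['tcp_pos'])*1000)
E
```

```text
{'time_s': 27.575, 'joint_pos': [-0.279, 0.683, -0.786, 1.651, 0.55, 1.025, 0.226], 'tcp_pos': [0.452, 0.386, 0.192], 'eef_rot': [0.004, 0.053, 0.999, 0.006], 'contact_force': [1.027, -0.513, 0.827], 'grip_width': 0.588}
[0.45973946 0.39663946 0.04      ] [   7.49357735   11.07429301 -151.78951582]
```

```bash
python3 - <<'E'
from h import *
hub('w12'); st()
E
```

```text
{'time_s': 27.575, 'joint_pos': [-0.279, 0.683, -0.786, 1.651, 0.55, 1.025, 0.226], 'tcp_pos': [0.452, 0.386, 0.192], 'eef_rot': [0.004, 0.053, 0.999, 0.006], 'contact_force': [1.027, -0.513, 0.827], 'grip_width': 0.588}
pin 0.65 [165.6 261. ] [0.454  0.3921 0.    ]
pin 0.64 [ 69.6 213.6] [0.3545 0.3561 0.    ]
pin 0.34 [ 24.9 315.4] [0.3255 0.4563 0.    ]
crop origin 98 154 x4
{'time_s': 27.725, 'joint_pos': [-0.278, 0.682, -0.786, 1.651, 0.55, 1.025, 0.226], 'tcp_pos': [0.452, 0.386, 0.193], 'eef_rot': [0.005, 0.053, 0.999, 0.007], 'contact_force': [-0.05, -0.721, -0.298], 'grip_width': 0.583}
```

View pics/w12c.png

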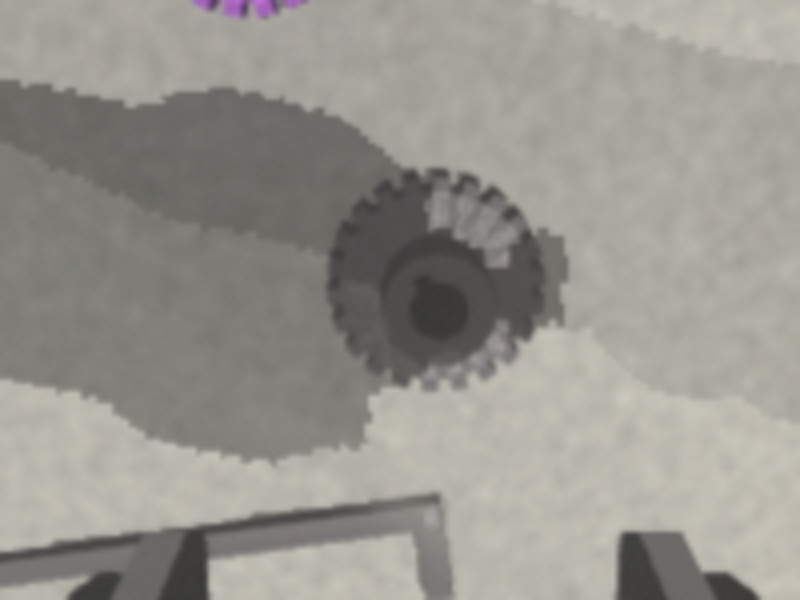

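```bash
python3 - <<'E'
from h import *
s=st();p=at_z('wrist',(175,263.5),.04); print(p,(p-s['tcp_pos'])*1000)
E
```

```text
{'time_s': 27.725, 'joint_pos': [-0.278, 0.682, -0.786, 1.651, 0.55, 1.025, 0.226], 'tcp_pos': [0.452, 0.386, 0.193], 'eef_rot': [0.005, 0.053, 0.999, 0.007], 'contact_force': [-0.05, -0.721, -0.298], 'grip_width': 0.583}
[0.45411479 0.39347396 0.04      ] [   1.6328311     7.79477959 -152.56292554]
```

Emit:
send_rows --pt "2 8 -50 0 50" --pt "2 8 -95 0 50" --pt "2 8 -130 0 50" --pt "2 8 -150 0 50" --pt "2 8 -161 0 50" --pt "2 8 -166 0 50" --pt "2 8 -166 0 50"

```text
time_s: 28.6
tcp_pos: [0.4549, 0.3941, 0.0273]
eef_rot: [0.005, 0.053, 0.999, 0.007]
contact_force: [-0.8, -0.5, -0.4]
grip_width: 0.583
```

Emit:
send_rows --pt "0 0 0 0 10" --pt "0 0 0 0 10" --pt "0 0 0 0 10" --pt "0 0 0 0 10"

```text
time_s: 29.1
tcp_pos: [0.4554, 0.3946, 0.0286]
eef_rot: [0.006, 0.053, 0.999, 0.008]
contact_force: [-0.0, -0.5, 6.8]
grip_width: 0.306
```

Emit:
send_rows --pt "0 0 60 0 10" --pt "0 0 120 0 10" --pt "4 -30 175 0 10" --pt "10 -80 215 0 10" --pt "20 -140 240 0 10" --pt "76 -555 240 0 10" --pt "76 -555 240 0 10" --pt "76 -555 240 0 10" --pt "76 -555 240 0 10" --pt "76 -555 240 0 10" --pt "76 -555 240 0 10" --pt "76 -555 240 0 10"

```text
time_s: 30.6
tcp_pos: [0.5302, -0.1642, 0.2671]
eef_rot: [0.005, 0.054, 0.998, 0.007]
contact_force: [0.5, 0.4, -3.6]
grip_width: 0.309
```

Emit:
send_rows --pt "1 4 -30 0 10" --pt "1 4 -55 0 10" --pt "1 4 -75 0 10" --pt "1 4 -90 0 10" --pt "1 4 -98 0 10" --pt "1 4 -102 0 10" --pt "1 4 -104 0 10" --pt "1 4 -104 0 10"

```text
time_s: 31.6
tcp_pos: [0.5317, -0.1601, 0.1637]
eef_rot: [0.006, 0.054, 0.998, 0.007]
contact_force: [0.3, 0.4, -4.3]
grip_width: 0.301
```

Emit:
send_rows --pt "0 0 -1 0 10" --pt "0 0 -1 0 42" --pt "0 0 -1 0 42" --pt "0 0 -1 0 42" --pt "0 0 30 0 42" --pt "0 0 80 0 42" --pt "0 0 130 0 50" --pt "0 0 130 0 50"

```text
time_s: 32.6
tcp_pos: [0.5342, -0.1593, 0.2982]
eef_rot: [0.01, 0.054, 0.998, 0.007]
contact_force: [0.4, 0.5, -0.9]
grip_width: 0.591
```

```bash
python3 - <<'E'
from h import *
s=st()
im=snap('wrist','w13')
im=snap('top','t13')
for r in bot.pinpoint('top','gear_1'): print(round(r['score'],2),np.round(r['position'],1),at_z('top',r['position'],0).round(3))
E
```

```text
{'time_s': 32.6, 'joint_pos': [0.825, 0.542, -0.917, 1.604, 0.442, 1.199, 1.285], 'tcp_pos': [0.534, -0.159, 0.298], 'eef_rot': [0.01, 0.054, 0.998, 0.007], 'contact_force': [0.41, 0.514, -0.884], 'grip_width': 0.591}
0.71 [190.5 261.7] [0.537 0.069 0.   ]
0.69 [189.5 341.4] [ 0.544 -0.244  0.   ]
0.68 [262.2 208.1] [0.258 0.269 0.   ]
0.64 [234.4 188.5] [0.363 0.347 0.   ]
0.6 [184.1 325.3] [ 0.565 -0.181  0.   ]
0.5 [208.5 324.5] [ 0.468 -0.176  0.   ]
0.43 [179.8 207.7] [ 0.577  0.281 -0.   ]
0.38 [168.5 323.4] [ 0.628 -0.175  0.   ]
```

View pics/w13.png

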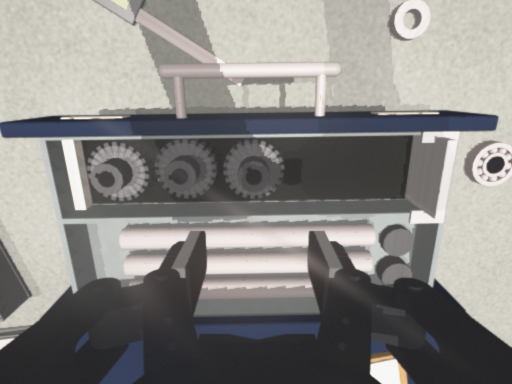

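View pics/t13.png

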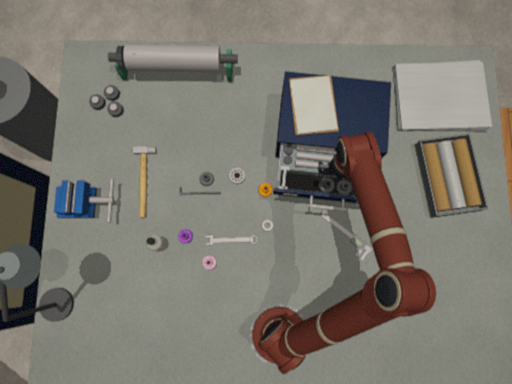

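Emit:
send_rows --pt "44 439 0 0 50" --pt "44 439 0 0 50" --pt "44 439 0 0 50" --pt "44 439 0 0 50" --pt "44 439 0 0 50" --pt "44 439 0 0 50" --pt "44 439 -35 0 50" --pt "44 439 -75 0 50" --pt "44 439 -105 0 50" --pt "44 439 -105 0 50" --pt "44 439 -105 0 50" --pt "44 439 -105 0 50"

```text
time_s: 34.25
tcp_pos: [0.5757, 0.279, 0.1895]
eef_rot: [0.006, 0.055, 0.998, 0.008]
contact_force: [1.0, -0.4, -0.2]
grip_width: 0.582
```

```bash
python3 - <<'E'
from h import *
hub('w14'); st()
E
```

```text
{'time_s': 34.25, 'joint_pos': [-0.052, 0.752, -0.788, 1.52, 0.573, 1.091, 0.498], 'tcp_pos': [0.576, 0.279, 0.189], 'eef_rot': [0.006, 0.055, 0.998, 0.008], 'contact_force': [0.964, -0.373, -0.151], 'grip_width': 0.582}
pin 0.93 [153.   39.9] [0.538  0.0615 0.    ]
pin 0.72 [143.9 231.2] [0.5504 0.2575 0.    ]
crop origin 100 155 x4
{'time_s': 34.4, 'joint_pos': [-0.052, 0.753, -0.787, 1.521, 0.573, 1.091, 0.498], 'tcp_pos': [0.575, 0.279, 0.189], 'eef_rot': [0.006, 0.055, 0.998, 0.007], 'contact_force': [-0.032, -0.007, 0.497], 'grip_width': 0.584}
```

View pics/w14c.png

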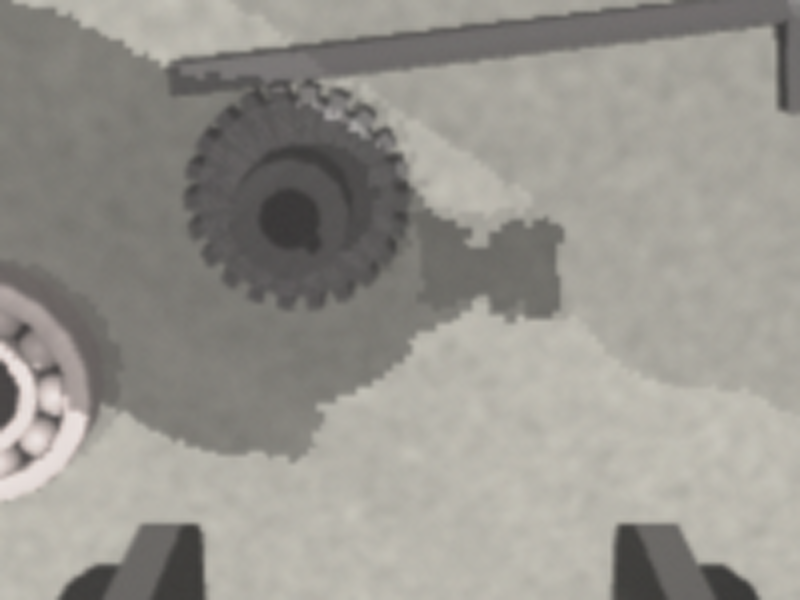

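```bash
python3 - <<'E'
from h import *
s=st();p=at_z('wrist',(154.5,227.5),.04); print(p,(p-s['tcp_pos'])*1000)
im=cv2.imread('pics/w14.png')[90:200,170:300]
cv2.imwrite('pics/c9.png',cv2.resize(im,None,fx=6,fy=5.4,interpolation=cv2.INTER_CUBIC))
E
```

```text
{'time_s': 34.4, 'joint_pos': [-0.052, 0.753, -0.787, 1.521, 0.573, 1.091, 0.498], 'tcp_pos': [0.575, 0.279, 0.189], 'eef_rot': [0.006, 0.055, 0.998, 0.007], 'contact_force': [-0.032, -0.007, 0.497], 'grip_width': 0.584}
[0.55367935 0.25623535 0.04      ] [ -21.74567409  -22.4636027  -149.01223197]
```

Emit:
send_rows --pt "-23 -23 0 0 50" --pt "-23 -23 0 0 50" --pt "-23 -23 0 0 50"

```text
time_s: 34.78
tcp_pos: [0.5531, 0.256, 0.1897]
eef_rot: [0.006, 0.055, 0.998, 0.008]
contact_force: [0.5, -0.1, 0.3]
grip_width: 0.586
```

```bash
python3 - <<'E'
from h import *
hub('w15'); st()
E
```

```text
{'time_s': 34.775, 'joint_pos': [-0.007, 0.711, -0.799, 1.612, 0.567, 1.044, 0.493], 'tcp_pos': [0.553, 0.256, 0.19], 'eef_rot': [0.006, 0.055, 0.998, 0.008], 'contact_force': [0.523, -0.091, 0.306], 'grip_width': 0.586}
pin 0.84 [163.5 253.9] [0.551  0.2562 0.    ]
pin 0.8 [169.3  64.5] [0.5351 0.0594 0.    ]
crop origin 100 154 x4
{'time_s': 34.925, 'joint_pos': [-0.007, 0.712, -0.799, 1.612, 0.567, 1.044, 0.493], 'tcp_pos': [0.553, 0.256, 0.189], 'eef_rot': [0.006, 0.055, 0.998, 0.008], 'contact_force': [1.282, -0.446, -0.3], 'grip_width': 0.584}
```

View pics/w15c.png

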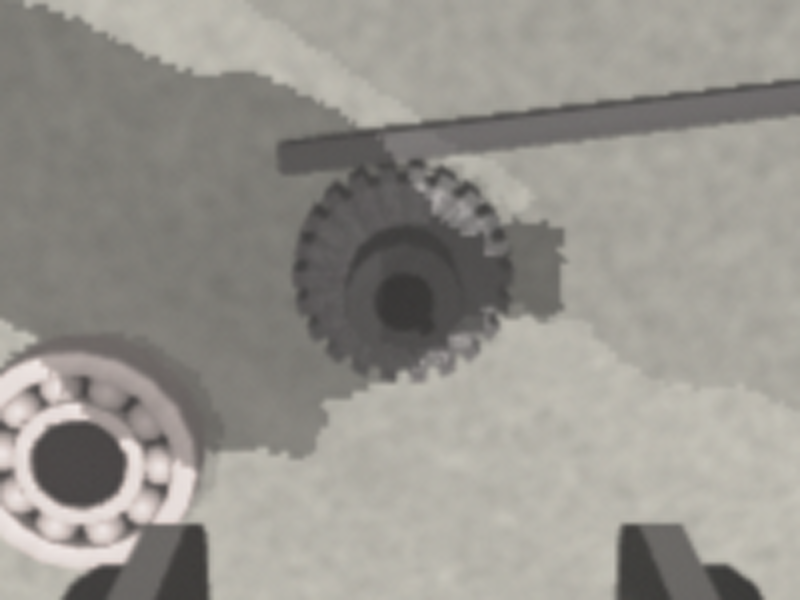

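```bash
python3 - <<'E'
from h import *
s=st();p=at_z('wrist',(175.5,255.2),.04); print(p,(p-s['tcp_pos'])*1000)
E
```

```text
{'time_s': 34.925, 'joint_pos': [-0.007, 0.712, -0.799, 1.612, 0.567, 1.044, 0.493], 'tcp_pos': [0.553, 0.256, 0.189], 'eef_rot': [0.006, 0.055, 0.998, 0.008], 'contact_force': [1.282, -0.446, -0.3], 'grip_width': 0.584}
[0.55364    0.25684561 0.04      ] [   0.72796674    0.44640892 -149.2219973 ]
```

Emit:
send_rows --pt "1 0.5 -50 0 48" --pt "1 0.5 -95 0 48" --pt "1 0.5 -130 0 48" --pt "1 0.5 -147 0 48" --pt "1 0.5 -157 0 48" --pt "1 0.5 -162 0 48" --pt "1 0.5 -162 0 48"

```text
time_s: 35.8
tcp_pos: [0.5544, 0.2572, 0.0279]
eef_rot: [0.006, 0.055, 0.998, 0.008]
contact_force: [1.1, -0.0, 0.7]
grip_width: 0.565
```

Emit:
send_rows --pt "0 0 0 0 10" --pt "0 0 0 0 10" --pt "0 0 0 0 10" --pt "0 0 0 0 10"

```text
time_s: 36.3
tcp_pos: [0.555, 0.2576, 0.0292]
eef_rot: [0.007, 0.055, 0.998, 0.009]
contact_force: [-0.5, -0.5, 5.3]
grip_width: 0.309
```

Emit:
send_rows --pt "0 0 60 0 10" --pt "0 0 120 0 10" --pt "0 0 180 0 10" --pt "0 0 238 0 10" --pt "-18 -357 240 0 10" --pt "-18 -357 240 0 10" --pt "-18 -357 240 0 10" --pt "-18 -357 240 0 10" --pt "-18 -357 240 0 10" --pt "-18 -357 240 0 10" --pt "-18 -357 240 0 10" --pt "-18 -357 240 0 10"

```text
time_s: 37.8
tcp_pos: [0.5364, -0.0987, 0.2686]
eef_rot: [0.007, 0.054, 0.998, 0.009]
contact_force: [0.1, 0.9, -3.1]
grip_width: 0.304
```

```bash
python3 - <<'E'
from h import *
st(); snap('wrist','w16')
E
```

```text
{'time_s': 37.8, 'joint_pos': [0.726, 0.555, -0.916, 1.679, 0.463, 1.129, 1.149], 'tcp_pos': [0.536, -0.099, 0.269], 'eef_rot': [0.007, 0.054, 0.998, 0.009], 'contact_force': [0.079, 0.864, -3.088], 'grip_width': 0.304}
```

View pics/w16.png

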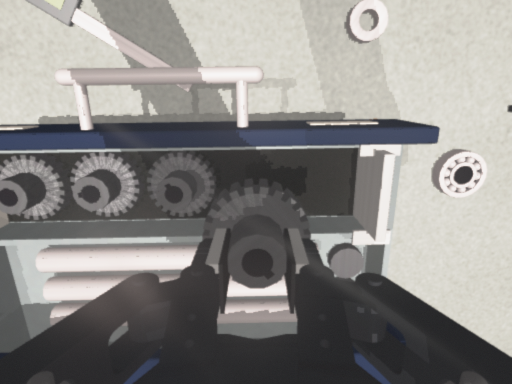

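Emit:
send_rows --pt "1 0 -30 0 10" --pt "1 0 -55 0 10" --pt "1 0 -75 0 10" --pt "1 0 -90 0 10" --pt "1 0 -98 0 10" --pt "1 0 -102 0 10" --pt "1 0 -104 0 10" --pt "1 0 -104 0 10"

```text
time_s: 38.85
tcp_pos: [0.5379, -0.0978, 0.1653]
eef_rot: [0.007, 0.053, 0.999, 0.009]
contact_force: [-0.3, -0.4, -3.9]
grip_width: 0.302
```

Emit:
send_rows --pt "0 0 -1 0 10" --pt "0 0 -1 0 42" --pt "0 0 -1 0 42" --pt "0 0 -1 0 42" --pt "0 0 30 0 42" --pt "0 0 80 0 42" --pt "0 0 120 0 50" --pt "0 0 120 0 50"

```text
time_s: 39.85
tcp_pos: [0.5399, -0.097, 0.2889]
eef_rot: [0.011, 0.053, 0.998, 0.009]
contact_force: [0.2, -0.6, 0.6]
grip_width: 0.589
```

```bash
python3 - <<'E'
from h import *
st(); snap('wrist','w17'); snap('scene','s17')
E
```

```text
{'time_s': 39.85, 'joint_pos': [0.73, 0.538, -0.929, 1.645, 0.448, 1.165, 1.163], 'tcp_pos': [0.54, -0.097, 0.289], 'eef_rot': [0.011, 0.053, 0.998, 0.009], 'contact_force': [0.239, -0.646, 0.569], 'grip_width': 0.589}
```

View pics/w17.png

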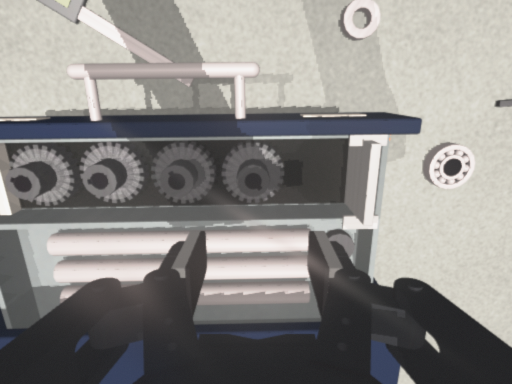

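View pics/s17.png

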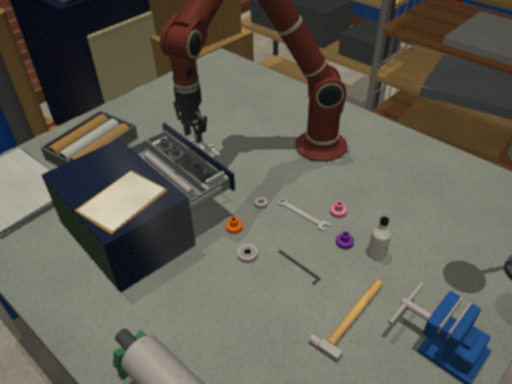

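Emit:
send_rows --pt "5 96 0 0 50" --pt "5 96 0 0 50" --pt "5 96 -30 0 50" --pt "5 96 -60 0 50" --pt "5 96 -85 0 50" --pt "5 96 -105 0 50" --pt "5 96 -116 0 50" --pt "5 96 -116 0 50"

```text
time_s: 40.95
tcp_pos: [0.5417, -0.0022, 0.1679]
eef_rot: [0.006, 0.053, 0.999, 0.009]
contact_force: [-1.5, -0.5, 0.3]
grip_width: 0.584
```

Emit:
send_rows --pt "0 0 0 0 0" --pt "0 0 0 0 0" --pt "0 0 0 0 0" --pt "0 0 0 0 0" --squeeze 70

```text
time_s: 41.45
tcp_pos: [0.5428, 0.0049, 0.1694]
eef_rot: [0.008, 0.051, 0.999, 0.014]
contact_force: [1.8, 8.9, -2.8]
grip_width: 0.158
```

Emit:
send_rows --pt "0 -3 0 0 50" --pt "0 -5 0 0 50" --pt "0 -5 0 0 50" --pt "0 -5 60 0 50" --pt "0 -5 115 0 50" --pt "0 -5 115 0 50"

```text
time_s: 42.2
tcp_pos: [0.5453, 0.0008, 0.2892]
eef_rot: [0.013, 0.051, 0.998, 0.015]
contact_force: [0.2, 0.2, -0.2]
grip_width: 0.582
```

```bash
python3 - <<'E'
from h import *
st(); im=snap('wrist','w18'); print(proj('wrist',[[.543,-.002,.191],[.548,.002,.191]]))
E
```

```text
{'time_s': 42.2, 'joint_pos': [0.563, 0.529, -0.934, 1.66, 0.44, 1.148, 0.994], 'tcp_pos': [0.545, 0.001, 0.289], 'eef_rot': [0.013, 0.051, 0.998, 0.015], 'contact_force': [0.249, 0.204, -0.227], 'grip_width': 0.582}
[[191.01441397 251.33860782]
 [196.65218956 257.24560668]]
```

View pics/w18.png

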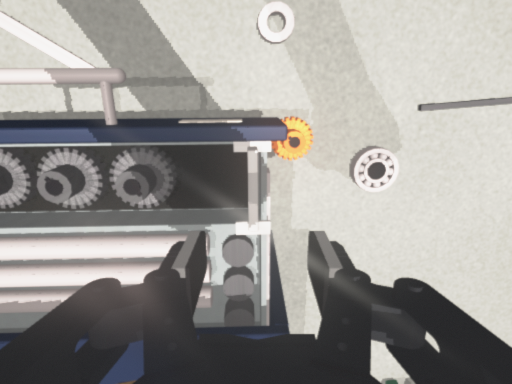

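```bash
python3 - <<'E'
from h import *
a=at_z('wrist',(152,253),.191);b=at_z('wrist',(222,253.5),.191);print(a,b,(a+b)/2)
print(at_z('wrist',(190,266),.171))
im=cv2.imread('pics/w18.png');cv2.imwrite('pics/c10.png',cv2.resize(im[130:245,220:300],None,fx=7,fy=5.2,interpolation=cv2.INTER_CUBIC))
E
```

```text
[0.51335087 0.00240767 0.191     ] [ 0.56856823 -0.00304505  0.191     ] [ 5.40959548e-01 -3.18688012e-04  1.91000000e-01]
[0.54993488 0.00966878 0.171     ]
```

View pics/c10.png

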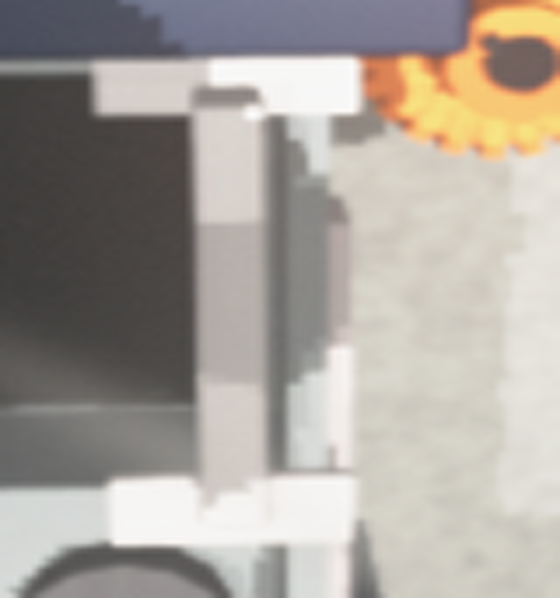

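Emit:
send_rows --pt "-2 -1 -50 0 40" --pt "-2 -1 -85 0 40" --pt "-2 -1 -100 0 40" --pt "-2 -1 -106 0 40" --pt "-2 -1 -106 0 0" --pt "-2 -1 -106 0 0" --pt "-2 -1 -106 0 0" --pt "-2 -1 -106 0 0" --squeeze 40

```text
time_s: 43.25
tcp_pos: [0.5425, -0.0005, 0.1815]
eef_rot: [0.012, 0.051, 0.999, 0.014]
contact_force: [0.7, 1.6, 3.7]
grip_width: 0.082
```

Pinched (7–8 mm). Slide right 35 mm, then regrip lower.

Emit:
send_rows --pt "-1 -10 0 0 0" --pt "-2 -20 0 0 0" --pt "-3 -30 0 0 0" --pt "-4 -38 0 0 0" --pt "-4 -38 0 0 0"

```text
time_s: 43.88
tcp_pos: [0.5385, -0.041, 0.1816]
eef_rot: [0.012, 0.052, 0.998, 0.013]
contact_force: [1.0, -1.1, 1.4]
grip_width: 0.086
```

Emit:
send_rows --pt "0 0 0 0 26" --pt "0 0 0 0 26" --pt "0 0 -8 0 26" --pt "0 0 -12 0 26" --pt "0 0 -12 0 0" --pt "0 0 -12 0 0" --pt "0 0 -12 0 0" --pt "0 0 -12 0 0" --squeeze 60

```text
time_s: 44.88
tcp_pos: [0.5381, -0.0409, 0.1691]
eef_rot: [0.011, 0.051, 0.999, 0.013]
contact_force: [1.9, 3.2, -5.0]
grip_width: 0.081
```

```bash
python3 - <<'E'
from h import *
st(); snap('wrist','w19')
E
```

```text
{'time_s': 44.875, 'joint_pos': [0.576, 0.65, -0.839, 1.833, 0.584, 0.898, 0.941], 'tcp_pos': [0.538, -0.041, 0.169], 'eef_rot': [0.011, 0.051, 0.999, 0.013], 'contact_force': [1.922, 3.158, -5.028], 'grip_width': 0.081}
```

View pics/w19.png

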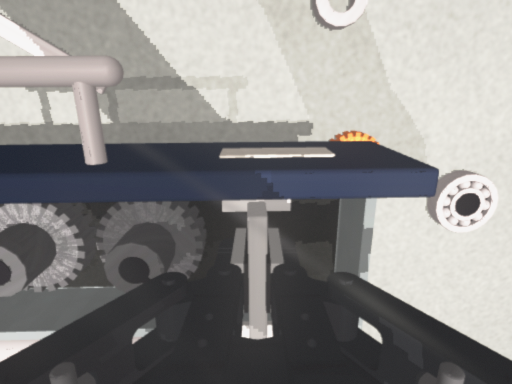

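Emit:
send_rows --pt "0 0 0 0 22" --pt "0 0 0 0 22" --pt "0 0 10 0 22" --pt "0 0 18 0 22" --pt "0 0 18 0 0" --pt "0 0 18 0 0" --pt "0 0 18 0 0" --pt "0 0 18 0 0" --squeeze 80

```text
time_s: 45.92
tcp_pos: [0.5392, -0.0407, 0.1889]
eef_rot: [0.013, 0.051, 0.999, 0.013]
contact_force: [-1.4, -1.0, 8.6]
grip_width: 0.064
```

Emit:
send_rows --pt "-1 -10 0 0 0" --pt "-2 -20 0 0 0" --pt "-3 -29 0 0 0" --pt "-3.5 -34 0 0 0" --pt "-4 -38 0 0 0" --pt "-4 -38 0 0 0"

```text
time_s: 46.68
tcp_pos: [0.5356, -0.0779, 0.189]
eef_rot: [0.013, 0.051, 0.999, 0.014]
contact_force: [1.7, 4.6, -2.8]
grip_width: 0.06
```

Emit:
send_rows --pt "-0.3 -3 0 0 0" --pt "-0.6 -6 0 0 0" --pt "-0.9 -9 0 0 0" --pt "-1.2 -12 0 0 0" --pt "-1.2 -12 0 0 0"

```text
time_s: 47.3
tcp_pos: [0.5347, -0.087, 0.189]
eef_rot: [0.014, 0.05, 0.999, 0.016]
contact_force: [3.0, 7.8, -2.7]
grip_width: 0.07
```

```bash
python3 - <<'E'
from h import *
st(); snap('wrist','w20')
E
```

```text
{'time_s': 47.3, 'joint_pos': [0.686, 0.634, -0.871, 1.807, 0.557, 0.938, 1.055], 'tcp_pos': [0.535, -0.087, 0.189], 'eef_rot': [0.014, 0.05, 0.999, 0.016], 'contact_force': [2.958, 7.83, -2.695], 'grip_width': 0.07}
```

View pics/w20.png

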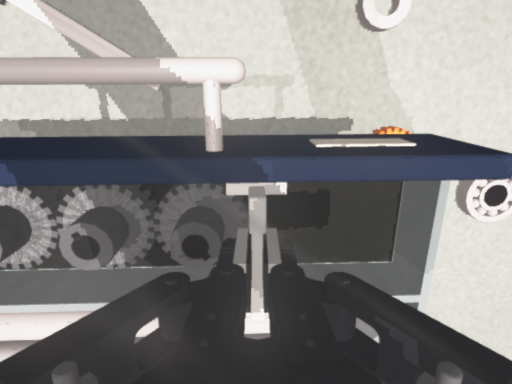

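Emit:
send_rows --pt "-0.4 -4 0 0 0" --pt "-0.8 -8 0 0 0" --pt "-1 -10 0 0 0" --pt "-1 -10 0 0 0"

```text
time_s: 47.85
tcp_pos: [0.5341, -0.0938, 0.189]
eef_rot: [0.014, 0.049, 0.999, 0.019]
contact_force: [2.7, 9.0, -3.1]
grip_width: 0.058
```

Emit:
send_rows --pt "-0.3 -3 0 0 0" --pt "-0.6 -6 0 0 0" --pt "-0.9 -9 0 0 0" --pt "-0.9 -9 0 0 0"

```text
time_s: 48.35
tcp_pos: [0.5339, -0.095, 0.189]
eef_rot: [0.015, 0.046, 0.998, 0.026]
contact_force: [4.1, 14.7, -6.3]
grip_width: 0.062
```

Emit:
send_rows --pt "-0.6 -6 0 0 0" --pt "-1.2 -12 0 0 0" --pt "-1.8 -18 0 0 0" --pt "-1.8 -18 0 0 0"

```text
time_s: 48.85
tcp_pos: [0.5327, -0.0958, 0.1891]
eef_rot: [0.016, 0.041, 0.998, 0.04]
contact_force: [5.7, 29.0, -11.5]
grip_width: 0.058
```

Emit:
send_rows --pt "0 0 0 0 0" --pt "0 0 0 0 26" --pt "0 0 0 0 26" --pt "0 0 0 0 26" --pt "0 0 40 0 40" --pt "0 0 90 0 50" --pt "0 0 110 0 50" --pt "0 0 110 0 50"

```text
time_s: 49.85
tcp_pos: [0.5333, -0.0964, 0.3006]
eef_rot: [0.018, 0.042, 0.998, 0.039]
contact_force: [0.5, -0.3, -0.6]
grip_width: 0.586
```

```bash
python3 - <<'E'
from h import *
st(); snap('wrist','w21')
E
```

```text
{'time_s': 49.85, 'joint_pos': [0.807, 0.536, -0.996, 1.647, 0.406, 1.163, 1.22], 'tcp_pos': [0.533, -0.096, 0.301], 'eef_rot': [0.018, 0.042, 0.998, 0.039], 'contact_force': [0.47, -0.296, -0.633], 'grip_width': 0.586}
```

View pics/w21.png

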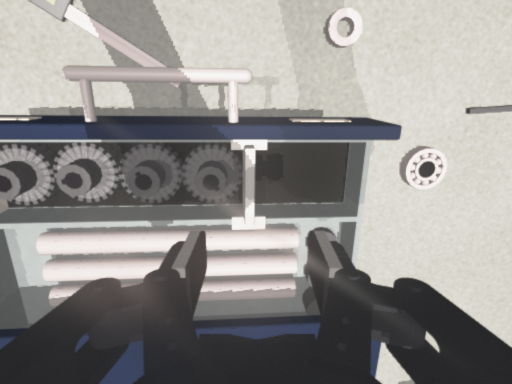

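Emit:
send_rows --pt "-10 -110 20 0 50" --pt "-10 -110 20 0 50" --pt "-10 -110 20 0 50" --pt "-10 -110 20 0 50"

```text
time_s: 50.4
tcp_pos: [0.5216, -0.2063, 0.3174]
eef_rot: [0.015, 0.042, 0.998, 0.04]
contact_force: [0.2, 0.6, 0.1]
grip_width: 0.587
```

```bash
python3 - <<'E'
from h import *
st(); im=snap('wrist','w22')
cv2.imwrite('pics/c11.png',cv2.resize(im[100:250,80:400],None,fx=2.5,fy=2.5,interpolation=cv2.INTER_CUBIC))
E
```

```text
{'time_s': 50.4, 'joint_pos': [0.978, 0.568, -1.001, 1.549, 0.41, 1.257, 1.424], 'tcp_pos': [0.522, -0.206, 0.317], 'eef_rot': [0.015, 0.042, 0.998, 0.04], 'contact_force': [0.182, 0.592, 0.053], 'grip_width': 0.587}
```

View pics/c11.png

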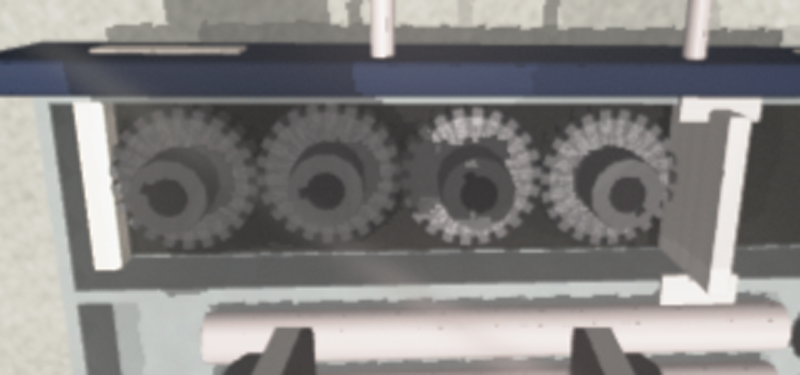

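```bash
python3 - <<'E'
from h import *
u=np.array([.101,.995,0]);P=[]
for c,r in((186,178),(330,173),(474,175),(610,176)): P.append(at_z('wrist',(100+r/2.5,80+c/2.5),.151))
P=np.array(P);print(P.round(4),np.linalg.norm(np.diff(P,axis=0),axis=1))
e=at_z('wrist',(100+190/2.5,80+120/2.5),.149);print('end face',e,(P[0]-e)@u)
d=at_z('wrist',(100+205/2.5,80+728/2.5),.191);print('divider mid',d,(d-P[3])@u)
E
```

```text
[[ 0.5168 -0.2906  0.151 ]
 [ 0.5203 -0.236   0.151 ]
 [ 0.5267 -0.1801  0.151 ]
 [ 0.5326 -0.1257  0.151 ]] [0.05471133 0.05620467 0.05471872]
end face [ 0.51950845 -0.31662796  0.149     ] 0.02564970646551121
divider mid [ 0.53587739 -0.0947687   0.191     ] 0.031144184240536374
```

Emit:
send_rows --pt "-79 48 20 -88 50" --pt "-79 48 20 -88 50" --pt "-79 48 20 -88 50" --pt "-79 48 20 -88 50" --pt "-79 48 20 -88 50" --pt "-79 48 20 -88 50" --pt "-79 48 20 -88 50" --pt "-79 48 20 -88 50" --pt "-79 48 20 -88 34" --pt "-79 48 20 -88 34" --pt "-79 48 20 -88 34"

```text
time_s: 51.82
tcp_pos: [0.4428, -0.1571, 0.3377]
eef_rot: [0.039, 0.722, 0.691, 0.018]
contact_force: [0.3, -0.3, -0.5]
grip_width: 0.401
```

```bash
python3 - <<'E'
from h import *
s=st(); im=snap('wrist','w23'); q=s['eef_rot']; w,x,y,z=q
print('yaw jaw',2*np.degrees(np.arctan2(y,x))-90,'z',2*(x*z+w*y),2*(y*z-w*x))
E
```

```text
{'time_s': 51.825, 'joint_pos': [0.836, 0.25, -0.693, 1.805, 0.202, 1.067, 0.029], 'tcp_pos': [0.443, -0.157, 0.338], 'eef_rot': [0.039, 0.722, 0.691, 0.018], 'contact_force': [0.282, -0.3, -0.469], 'grip_width': 0.401}
yaw jaw -2.5546235657535163 z 0.07915398706318102 -0.03087170957287949
```

View pics/w23.png

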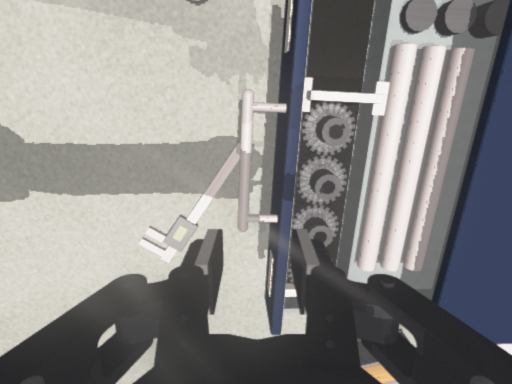

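```bash
python3 - <<'E'
from h import *
a=at_z('wrist',(90,248),.1805);b=at_z('wrist',(231,243),.1805);print(a,b,(a+b)/2,np.linalg.norm(a-b))
E
```

```text
[ 0.45131672 -0.08522073  0.1805    ] [ 0.43921722 -0.22038967  0.1805    ] [ 0.44526697 -0.1528052   0.1805    ] 0.13570939567731224
```

Emit:
send_rows --pt "2 4 -50 -3 30" --pt "2 4 -100 -3 30" --pt "2 4 -130 -3 30" --pt "2 4 -150 -3 30" --pt "2 4 -165 -3 30" --pt "2 4 -173 -3 30" --pt "2 4 -173 -3 30"

```text
time_s: 52.75
tcp_pos: [0.4447, -0.1534, 0.1645]
eef_rot: [0.039, 0.74, 0.671, 0.017]
contact_force: [-0.2, 0.4, -0.1]
grip_width: 0.352
```

Emit:
send_rows --pt "0 0 0 0 0" --pt "0 0 0 0 0" --pt "0 0 0 0 0" --pt "0 0 0 0 0" --squeeze 50

```text
time_s: 53.25
tcp_pos: [0.4454, -0.1535, 0.1652]
eef_rot: [0.04, 0.74, 0.671, 0.017]
contact_force: [-0.4, -0.6, 5.2]
grip_width: 0.107
```

Emit:
send_rows --pt "-4 0.4 0 0 0" --pt "-8 0.8 0 0 0" --pt "-12 1.2 0 0 0" --pt "-12 1.2 0 0 0"

```text
time_s: 53.75
tcp_pos: [0.4378, -0.1527, 0.1653]
eef_rot: [0.043, 0.74, 0.671, 0.022]
contact_force: [12.8, -2.8, -13.4]
grip_width: 0.11
```

Emit:
send_rows --pt "10 -1 0 0 0" --pt "26 -2.6 0 0 0" --pt "44 -4.4 0 0 0" --pt "62 -6.3 0 0 0" --pt "80 -8.1 0 0 0" --pt "98 -9.9 0 0 0" --pt "116 -11.7 0 0 0" --pt "132 -13.3 0 0 0" --pt "144 -14.6 0 0 0" --pt "152 -15.4 0 0 0" --pt "156 -15.8 0 0 0" --pt "156 -15.8 0 0 0"

```text
time_s: 55.25
tcp_pos: [0.5943, -0.1678, 0.1653]
eef_rot: [0.043, 0.74, 0.671, 0.022]
contact_force: [-0.2, 1.3, 0.8]
grip_width: 0.112
```

Emit:
send_rows --pt "4 -0.4 0 0 0" --pt "8 -0.8 0 0 0" --pt "12 -1.2 0 0 0" --pt "16 -1.6 0 0 0" --pt "19 -1.9 0 0 0" --pt "22 -2.2 0 0 0" --pt "22 -2.2 0 0 0"

```text
time_s: 56.12
tcp_pos: [0.6072, -0.1691, 0.1651]
eef_rot: [0.035, 0.74, 0.671, 0.014]
contact_force: [-23.6, 4.5, 21.4]
grip_width: 0.106
```

Emit:
send_rows --pt "0 0 0 0 0" --pt "0 0 0 0 28" --pt "0 0 0 0 28" --pt "0 0 0 0 28" --pt "0 0 30 0 28" --pt "0 0 80 0 28" --pt "0 0 140 0 50" --pt "-60 0 190 0 80" --pt "-100 0 200 0 80" --pt "-100 0 200 0 80" --pt "-100 0 200 0 80"

```text
time_s: 57.5
tcp_pos: [0.5075, -0.1695, 0.3651]
eef_rot: [0.036, 0.74, 0.671, 0.014]
contact_force: [0.2, -0.2, -0.0]
grip_width: 0.932
```

```bash
python3 - <<'E'
from h import *
st(); snap('wrist','w24'); im=snap('top','t24'); snap('scene','s24')
cv2.imwrite('pics/c12.png',cv2.resize(im[60:200,160:420],None,fx=3,fy=3,interpolation=cv2.INTER_CUBIC))
E
```

```text
{'time_s': 57.5, 'joint_pos': [0.726, 0.348, -0.646, 1.592, 0.25, 1.204, -0.063], 'tcp_pos': [0.507, -0.17, 0.365], 'eef_rot': [0.036, 0.74, 0.671, 0.014], 'contact_force': [0.152, -0.153, -0.045], 'grip_width': 0.932}
```

View pics/w24.png

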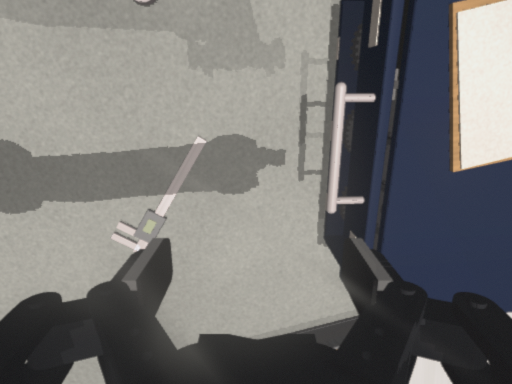

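View pics/c12.png

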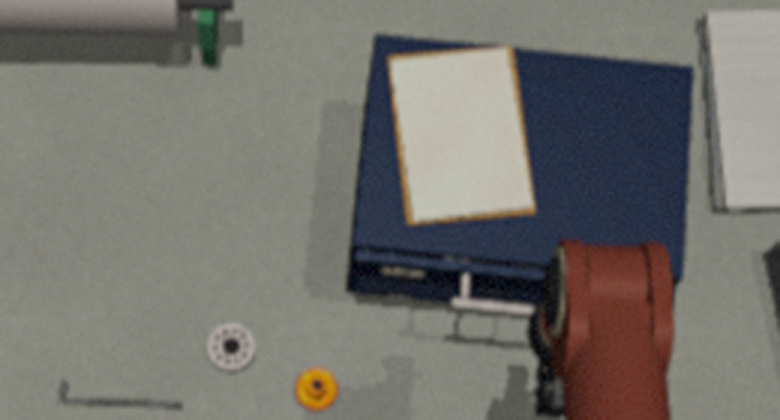

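View pics/s24.png

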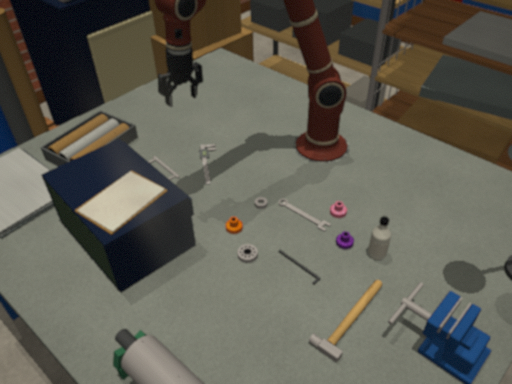

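```bash
python3 - <<'E'
from h import *
print(bot.hand_in())
E
```

```text
the job is handed in; nothing more can be done
None
```

The job is done and handed in at about 57 s. All four dark change gears are in the front lane in one row, flat and hub up. The divider is pushed up against them and the drawer is fully home.

- **Gears:** One gear was knocked aside during the run, so I located it again before picking it up. The last close pictures before shutting the drawer showed gear spacings of about 55, 56 and 55 mm. The first gear was touching the end block and the divider was about 31 mm from the last gear's centre.
- **Divider:** I pushed it until it stopped moving, with about 29 N of resistance, then released it. Earlier, when sliding it back, it probably stopped a few mm short of the lane's left end because a finger met the drawer wall. My first grip there, before closing up the row, caught that wall too, so I lifted and took the divider higher up.
- **Drawer:** I pulled it out to its stop at the start. It crept in about 6 mm while I was working, which I noticed before closing, so I pulled it back to the stop first. It then travelled 170 mm and met the closed stop at about 24 N.
- **Bystanders:** The last scene picture shows the bearing, hex key, wrench, hammer, caliper, bottle, collar and the orange, pink and purple look-alikes where they were.
- **Not checked:** I could not see the row once the drawer was shut.

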